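# Sleeve on the stub axle, snap ring spread over it and held at the groove

## Robot

A 7-joint arm with a two-finger parallel gripper is mounted at the origin on a cart in front of the work surface, level with it; the furniture and walls round the work are solid. World frame = base frame: x ahead of the robot, y to its left, z up, the work surface at z = 0. Lengths are in m, angles in rad, forces in N, time in s.
With the tool pointing down it reaches from about 0.425 to 0.875 m from the base axis. Payload 9.9 kg.
Tool frame: the origin (TCP) lies between the finger pads; the fingertips stand 14 mm ahead of it and the grasp point (between the pads) lies 5 mm behind it (arm.tip_extent is the distance from the TCP to the fingertips, in m); y points along the fingers, x is the direction in which the jaws open and shut, and the axes are right-handed (so a half turn about y gives the same grasp; the last joint's range is limited). The gripper opens to 85 mm and grips with 20 to 120 N. Pads are 22 mm wide; open, the fingers measure 114 mm over their backs; the gripper's body (76 mm by 85 mm) begins 54 mm behind the grasp point. The pads swing forward as they close: fully open they stand 13 mm farther back than shut.
Start: joints at [-1.371, 0.576, 0.025, 1.437, -0.015, 1.129, -0.057], TCP at [0.189, 0.648, 0.245] pointing down, gripper open.
Joint ranges: [-2.76, 2.76], [-0.34, 2.15], [-1.52, 1.57], [0.19, 2.46], [-1.09, 4.23], [0.17, 1.99], [-2.82, 2.82]. Speed limits (rad/s): [2.22, 2.22, 3.01, 3.01, 3.14, 3.14, 3.14].

## Interface

Orientations are given as a rotation vector (axis times angle).
In Python, from rig import arm gives the robot as it stands.
- The arm moves only by the tool servo_tool, never from a script. Its argument "series" is a list of rows, each an object with "jaw": the finger opening in mm, from 0 to 85.4; "translation": the shift along the tool's x, y, z in mm, a list of three; "roll": the turn about the tool's y in rad. A call has 1 to 5 rows; each row is the pose to reach, as a shift and turn from the pose commanded when the call began, along the tool's axes at that moment; what a row does not reach only later rows make up. A row lasts 1/12 s, in which the tool goes at most 41.7 mm and 7.16 degrees, less where a joint would pass 70% of its speed; a pose out of reach is approached as far as the arm can. A call with a gripper value outside its range is refused whole. The fingers move at their own pace and stop on an object; "squeeze" is the grip in N (left out, the last holds). Time passes only in rows, so rows that repeat a pose let the fingers close. It gives the time, the measured TCP pose, the force and the opening at its end, in the units of the state.
- arm.state(): the state, without advancing time (a new reading comes with each control period).
- arm.grab_frame(name): name is "scene" or "top"; returns a dict with "color" (480x640x3 uint8, red, green, blue), "fx", "fy", "cx", "cy" (pixels), "R" (3x3) and "t" (3): a world point X has camera coordinates R X + t. Camera axes: x right, y down, z forward; pixel columns grow to the right and rows downward; lengths in m; the calibration is good to about 2 mm. A picture is of the moment at which its call begins. There is no depth.
- arm.job_done(): hands the job in, once; it reports no verdict.
The state is a dict: "time": time; "joint_pos": joint angles; "qvel": joint speeds; "tau": joint torques, N m; "eef_pos": TCP position; "tcp_rot": TCP orientation; "ft_force": force on the tool from outside, world axes, zero at the start; "ft_torque": the same for the moment, N m; "gripper_width": finger opening in m.
Only numpy, scipy, OpenCV 4.12 (cv2) and the standard library are available. Lean on these libraries where they do the work, as an engineer would, in place of code of your own. Each camera call takes 0.05 s, during which the arm holds its last target.

## Task

Put the bronze sleeve over the stub axle and seat it fully home in the hub. Then take the snap-ring pliers from the wooden block, spread the snap ring lying on the packer with them, slide the spread ring over the axle end down to the groove and finish while holding it there, spread on the pliers and level with the groove, not pressed on the sleeve: I will line up its gap before it is let go. Do not touch the ring with the gripper itself, and leave the other things on the bench where they are.

Things in the scene. Friction and masses are not known exactly. Their poses are not given: they have to be found in the camera images.
- stub_axle: fixed dark grey hub, square flange 104x104x12 mm with four bolts and a round boss of radius 34 up to z = 36 mm; in the boss's top a round seat (recess) of radius 21.5, 6 mm deep, from which a bright steel axle of diameter 30 rises upright to z = 80 mm, with a 4 mm conical lead-in at its end. Origin: on the axle's centre line at bench level, z up
- sleeve_seat (a point): centre of the seat's floor, on the axle's centre line, 30 mm above the bench: the sleeve's underside rests here
- axle_groove (a point): point on the axle's centre line at the middle of the groove's height, 58 mm above the bench. The groove is 8 mm tall (54 to 62 mm above the bench) and 2.2 mm deep; the end of the axle stands 22 mm above this point, the top face of the seated sleeve lies 6 mm below it. The ring belongs with its mid-thickness here
- sleeve: loose bronze-coloured sleeve standing upright on the bench: outside diameter 40, bore 33, height 22 mm, about 0.11 kg. Origin: centre of its underside, z along the bore. Seated, only its upper 16 mm stand above the boss, so grip it no lower than 9 mm above its underside
- snap_ring: loose dark steel C-shaped snap ring lying flat on the packer, 4 mm thick, 38 g, 45 mm across, two ears at its gap. Origin: at mid-thickness, in the centre of the round bore it has when spread; own +x points to the gap, z up. Spread to the pliers' stop its bore is 34 mm and passes over the axle; relaxed it does not. It then hangs on the pins pressing outwards in its notches
- ring_notches (a point): point midway between the ears' notches, 21 mm from the ring's origin towards +x, at mid-thickness. Each ear has a V notch, 8 mm wide, facing the other ear; relaxed, the ears are 13.6 mm apart, so the closed tips drop in between with 2.5 mm to spare each side. The ears stick out over the packer's near end, free below; pushing them down tips the ring
- ring_left (a joint): opening of the ring's left arm, rad: 0 relaxed, 0.15 to 0.18 when spread by the pliers to their stop; a spring closes it (about 8 N at the ear when spread)
- ring_right (a joint): the same for the right arm (both move together)
- pliers: snap-ring pliers standing upright in the wooden block, tips down, two teal grips up, 185 mm long, 0.18 kg. Origin: on the pivot; z up along the handles, y from one grip to the other, x through the thickness; half a turn about z looks the same. The grips reach from 49 to 113 mm above the origin, 14 mm wide (x), outer faces 64 mm apart (y) at rest. To take them out, lift straight up 65 mm or more
- pliers_grips (a point): point between the grips where to take them from above, 80 mm above the pivot. Squeezing them along y spreads the tips: the spring is preloaded, nothing moves below about 34 N of grip; at 65 N and more (with the ring) they close to a stop, outer faces then about 28 mm apart. A grip of 20 to 25 N holds the pliers with the tips together
- pliers_tips (a point): lower end of the tips, midway between them, 72.5 mm below the pivot, 152.5 mm below the grip point. The tips are two round steel pins of diameter 3.5, 10 mm long, under a shoulder 8 mm deep in x; at rest the pins' outer sides are 8.7 mm apart. Squeezed to the stop each pin moves 14 to 16 mm outwards, leans out 0.22 rad and rises 1.5 mm
- pliers_left (a joint): squeeze of one half of the pliers, rad: 0 at rest (tips together), 0.22 at the stop (tips fully spread)
- tool_block: fixed beech tool block 76x130x73 mm with a slot from which the pliers are lifted. Origin: centre of its underside
- wood_packer: fixed old hardwood packer 48x175x27 mm with the ring lying on its near end. Origin: centre of its underside; the near end is 87 mm from there towards its own -y
- taped_block: bystander: small black taped block 31x73x30 mm
- marker_pen: bystander: white and black marker pen, 122 mm long
- bend_die2: bystander: small grey bending die 58x26x20 mm

How it is judged:
On the way, in this order (a step that is already met when the one before it is completed fails the run):
1. the sleeve is seated in the hub and let go (z of sleeve in the frame of sleeve_seat below 0.0015 m and horizontal distance between sleeve and sleeve_seat below 0.003 m and angle between sleeve's own z axis and vertical below 0.06 rad and contact force between the fingers and sleeve below 0.1 N), for 0.2 s.
2. the ring is spread on the pliers and lifted clear of the packer (value of joint each of ring_left, ring_right above 0.12 rad and height (world z) of snap_ring above 0.05 m and contact force between snap_ring and wood_packer below 0.05 N and contact force between pliers and snap_ring above 1 N), for 0.2 s.
At the end, for the whole second after the job is handed in: Sleeve home in its seat (within 1.5 mm, upright). Ring round the axle, centre within 4.5 mm, level within 0.17 rad, mid-thickness within 2.5 mm of the groove's middle height, at rest, both arms spread over 0.12 rad by the pliers, which the gripper holds squeezed (horizontal distance between snap_ring and axle_groove below 0.0045 m and z of snap_ring in the frame of axle_groove between -0.0025 and 0.0025 m and angle between snap_ring's own z axis and vertical below 0.17 rad and value of joint each of ring_left, ring_right above 0.12 rad and contact force between pliers and snap_ring above 1 N and contact force between the fingers and pliers above 5 N and linear speed of snap_ring below 0.02 m/s and z of sleeve in the frame of sleeve_seat below 0.0015 m and horizontal distance between sleeve and sleeve_seat below 0.003 m and angle between sleeve's own z axis and vertical below 0.06 rad); the arm keeps its last pose, push and grip.
It fails at once if the gripper's fingers touch the ring (contact force between the fingers and snap_ring above 0.5 N).
It fails at once if a bystander is pushed aside by more than 20 mm (distance of any of bend_die2, taped_block, marker_pen from where it was at the start of the episode above 0.02 m).
It also fails if it takes over 51 s, if anything falls off the work surface, if the arm or the gripper's body presses on something with over 40 N, if the wrist force passes 120 N, or if a joint passes its speed limit or range.

## Working session

There is one attempt and no reset: what is moved stays moved. The work goes in short steps, Python scripts to look and compute and a tool call to move; the robot and the scene stay as the last step left them, time stands still between calls to the robot, and variables do not carry over. Pictures are saved under pics/ and viewed, and the job is handed in when it is done.

Besides the shell and the picture viewer there is one more tool, called after ">>>" as name(argument=value, ...), one argument or row to a line, values as JSON. servo_tool: Moves the arm, as the interface text tells. Its arguments: {"type":"object","properties":{"series":{"type":"array","items":{"type":"object","properties":{"jaw":{"type":"number"},"translation":{"type":"array","items":{"type":"number"}},"roll":{"type":"number"}}}},"squeeze":{"type":"number"}},"required":["series"]}

```bash
ls; mkdir -p pics
python3 - <<'E'
from rig import arm
import cv2,numpy as np
s=arm.state(); print(s)
for n in("scene","top"):
    f=arm.grab_frame(n); cv2.imwrite(f"pics/{n}0.png",f["color"][:,:,::-1]); np.savez(f"pics/{n}0.npz",**f)
    print(n,f["fx"],f["fy"],f["cx"],f["cy"],f["R"],f["t"], -np.array(f["R"]).T@f["t"])
print(arm.state()['time'])
E
```

```text
pics
{'time': 0.0, 'joint_pos': array([-1.37077822,  0.57650471,  0.02483211,  1.4379301 , -0.0150164 ,
        1.12903511, -0.05649029]), 'qvel': array([ 0.00071374, -0.00175401,  0.00122976, -0.00069377,  0.00103343,
       -0.00047981, -0.00093189]), 'tau': array([-1.30883047e-03, -7.65770459e+01,  2.25055486e+00, -2.85962176e+01,
        1.55452907e-02,  1.26715953e-02, -2.31541655e-06]), 'eef_pos': array([0.18887174, 0.64756469, 0.24445301]), 'tcp_rot': array([-1.33127708, -0.99672285,  0.998907  ]), 'ft_force': array([-0.97545841,  0.30511071,  0.51387376]), 'ft_torque': array([-0.00140628, -0.02878108, -0.03038828]), 'gripper_width': 0.08567397122594084}
scene 443.56037714065303 443.56037714065303 317.9771342870426 239.09774518015723 [[ 0.44566764 -0.89498516  0.0195426 ]
 [-0.39367454 -0.21554737 -0.89362167]
 [ 0.80399049  0.39056484 -0.44839536]] [-0.32504405  0.32663305  0.57843171] [-0.19160486 -0.44641979  0.55760467]
top 519.1048300167192 519.1048300167192 315.3717647788496 236.99780304779156 [[ 5.69615126e-03 -9.99983410e-01 -8.56678089e-04]
 [-9.82716714e-01 -5.43927711e-03 -1.85035872e-01]
 [ 1.85028143e-01  1.89586419e-03 -9.82731394e-01]] [-0.03924396  0.61604108  1.29193198] [ 0.36657363 -0.03834182  1.3835782 ]
0.1
```

View pics/scene0.png

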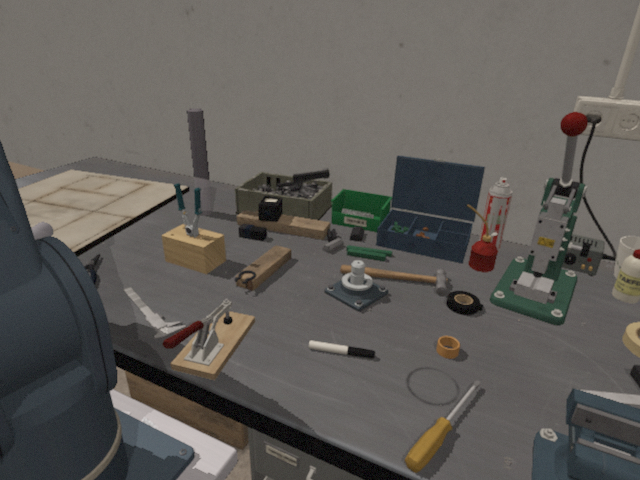

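View pics/top0.png

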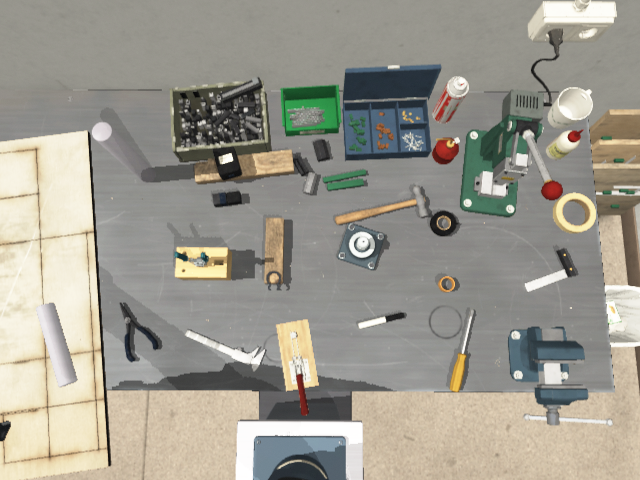

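```bash
cat > h.py <<'E'
import numpy as np,cv2
from scipy.spatial.transform import Rotation as Ro
from scipy.optimize import least_squares
def load(n): return dict(np.load(f"pics/{n}.npz"))
def proj(f,X):
    c=np.atleast_2d(X)@np.array(f["R"]).T+f["t"]
    return np.c_[f["fx"]*c[:,0]/c[:,2]+f["cx"],f["fy"]*c[:,1]/c[:,2]+f["cy"]]
def ray(f,uv,z):
    "world point on plane z"
    R=np.array(f["R"]);C=-R.T@f["t"];uv=np.atleast_2d(uv)
    d=np.c_[(uv[:,0]-f["cx"])/f["fx"],(uv[:,1]-f["cy"])/f["fy"],np.ones(len(uv))]@R
    return C+d*((z-C[2])/d[:,2])[:,None]
def crop(n,x0,y0,w,h,s,out):
    im=load(n)["color"][y0:y0+h,x0:x0+w,::-1]
    im=cv2.resize(im,None,fx=s,fy=s,interpolation=cv2.INTER_CUBIC)
    cv2.imwrite(f"pics/{out}.png",im)
E
python3 - <<'E'
from h import *
print(Ro.from_rotvec([-1.33127708, -0.99672285,  0.998907]).as_matrix())
S,T=load("scene0"),load("top0")
for f in(S,T): print(proj(f,[[.189,.648,.245],[0,0,0],[0,0,.3],[.425,0,0],[.875,0,0]]).round())
for n,uv,z in(("hub",(362,244),.08),("sleeve",(447,284),.022),("ring",(273,278),.029),("block",(203,262),.073)): print(n,ray(T,uv,z))
crop("top0",330,210,140,100,5.7,"c1");crop("top0",160,200,140,105,5.7,"c2")
crop("scene0",320,240,150,120,5,"c3");crop("scene0",150,170,150,120,5,"c4")
E
```

```text
[[ 2.79978017e-01 -4.09616810e-04 -9.60006324e-01]
 [ 9.60004921e-01 -1.64278849e-03  2.79978309e-01]
 [-1.69177116e-03 -9.99998567e-01 -6.67105111e-05]]
[[-96. 185.]
 [ 69. 490.]
 [ -1. 298.]
 [253. 316.]
 [340. 233.]]
[[-12. 419.]
 [300. 485.]
 [295. 529.]
 [301. 312.]
 [303. 150.]]
hub [[ 0.5945089 -0.1547681  0.08     ]]
sleeve [[ 0.49935706 -0.38177972  0.022     ]]
ring [[0.51183049 0.07451683 0.029     ]]
block [[0.54696052 0.24996124 0.073     ]]
```

View pics/c1.png

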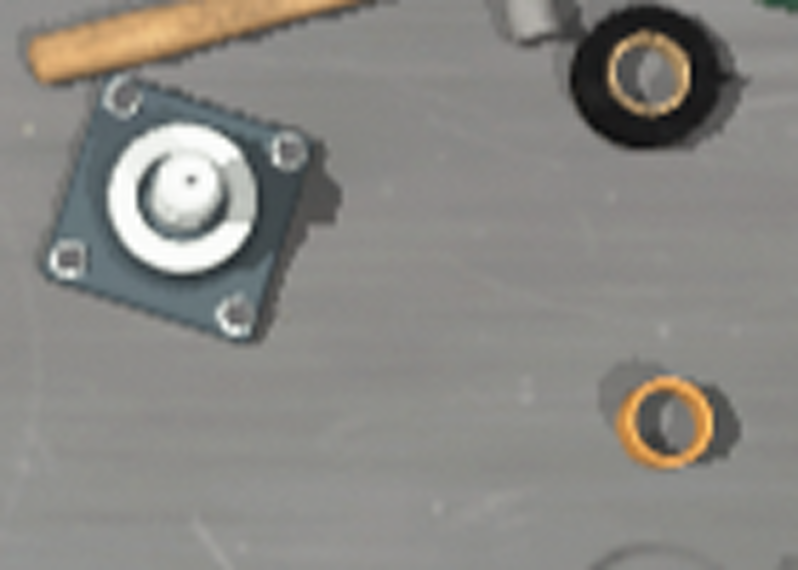

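View pics/c2.png

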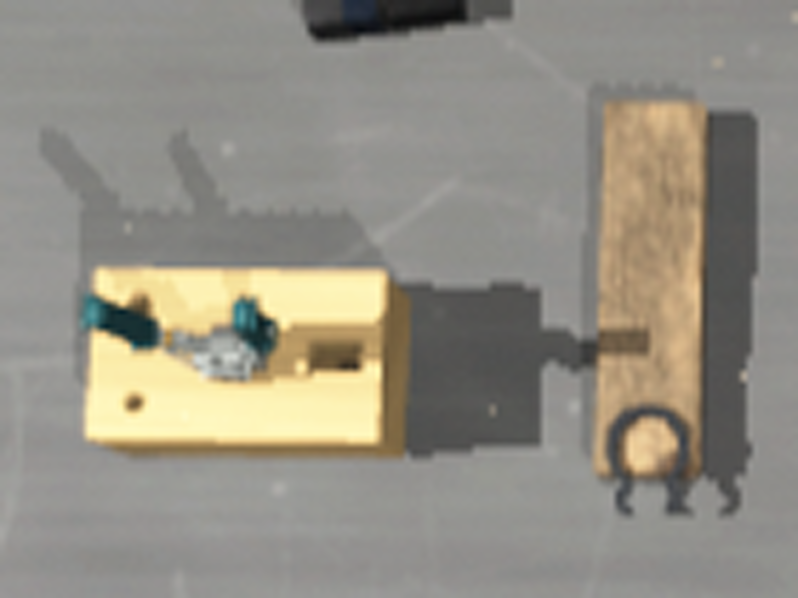

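View pics/c3.png

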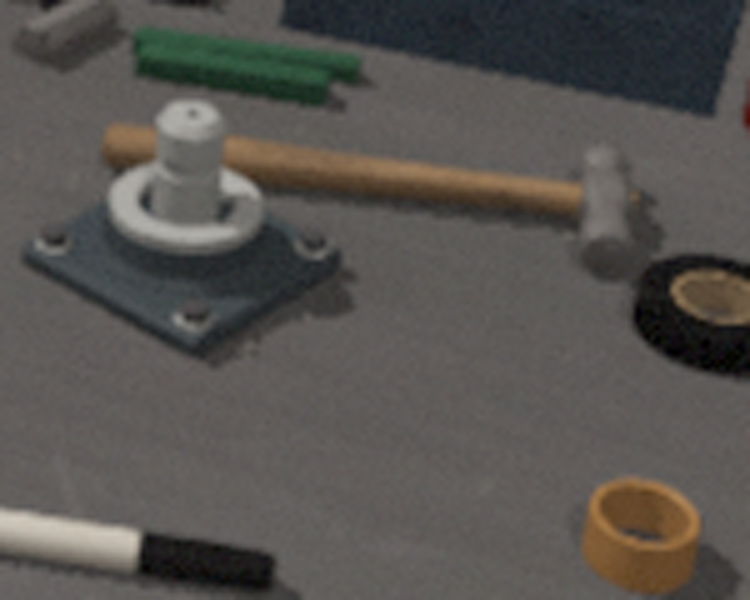

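View pics/c4.png

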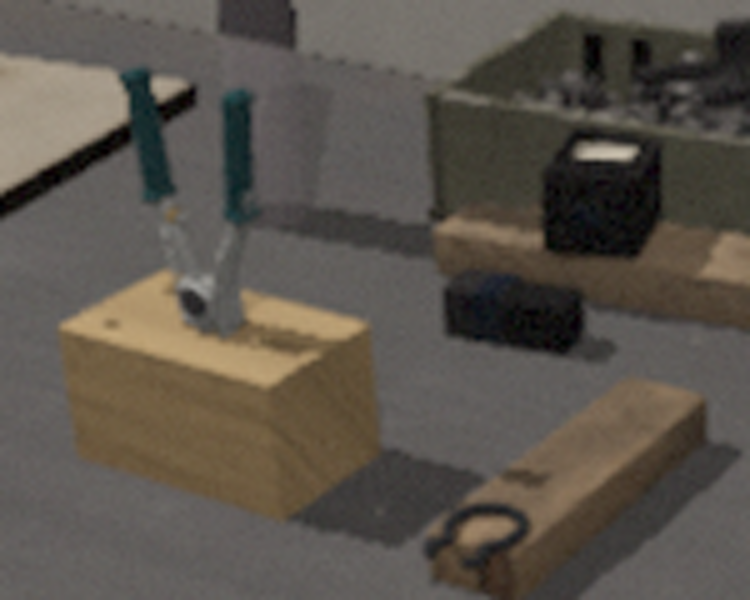

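```bash
cat >> h.py <<'E'
def tri(fs,uvs):
    return least_squares(lambda X:np.concatenate([(proj(f,X)[0]-np.array(u)) for f,u in zip(fs,uvs)]),[.5,0,.05])
def circ(c,r,z,n=60):
    a=np.linspace(0,2*np.pi,n);return np.c_[c[0]+r*np.cos(a),c[1]+r*np.sin(a),np.full(n,z)]
E
python3 - <<'E'
from h import *
from rig import arm
print(arm.tip_extent)
S,T=load("scene0"),load("top0")
def c1(u):return np.array(u)/5.7+[330,210]
def c2(u):return np.array(u)/5.7+[160,200]
def c3(u):return np.array(u)/5+[320,240]
def c4(u):return np.array(u)/5+[150,170]
# sleeve silhouettes
def sil(f,c,sh):
    p=np.vstack([proj(f,circ(c,.02,0)),proj(f,circ(c,.02,.022))]).astype(np.float32)
    h=cv2.convexHull(p);m=cv2.moments(h);return np.array([m['m10']/m['m00'],m['m01']/m['m00']]),m['m00']
obs=[]
for f,(x0,y0,x1,y1) in((S,(425,325,475,370)),(T,(430,270,465,300))):
    im=f["color"][y0:y1,x0:x1].astype(int);mk=(im[...,0]-im[...,2]>50).astype(np.uint8)
    cs,_=cv2.findContours(mk,0,2);h=cv2.convexHull(max(cs,key=cv2.contourArea))
    z=np.zeros_like(mk);cv2.fillPoly(z,[h],1);ys,xs=np.nonzero(z);obs.append((np.array([xs.mean()+x0,ys.mean()+y0]),z.sum()))
print(obs)
for sel in((0,),(1,),(0,1)):
    r=least_squares(lambda c:np.concatenate([sil((S,T)[k],c,0)[0]-obs[k][0] for k in sel]),[.5,-.38]);print("sleeve",sel,r.x,r.fun)
print([sil(f,r.x,0) for f in(S,T)])
def P(n,a,b):
    r=tri((T,S),(a,b));print(n,r.x.round(4),r.fun.round(2))
P("axle dot",c1((190,180)),c3((192,112)))
P("gripL",c2((93,308)),c4((135,72)));P("gripR",c2((245,303)),c4((237,93)))
b=np.array([ray(T,c1(u),.016)[0] for u in((123,97),(289,150),(236,315),(69,258))]);print("bolts",b.mean(0))
print("boss",ray(T,c1((183,197.5)),.036))
# scene bolts
print("bolts scene",[ray(S,c3(u),.016)[0].round(4) for u in((52,240),(314,243),(193,318))],b.round(4))
E
```

```text
0.014
[(array([447.75829384, 346.39336493]), np.uint64(422)), (array([446.14027149, 283.73755656]), np.uint64(221))]
sleeve (0,) [ 0.50495225 -0.38269238] [-4.40235453e-07 -4.55944473e-08]
sleeve (1,) [ 0.50108237 -0.3820947 ] [ 1.61580431e-07 -7.07418167e-07]
sleeve (0, 1) [ 0.5030719  -0.38247262] [-0.33059415  0.55595561  0.11202129 -0.75094712]
[(array([447.42769969, 346.94932054]), 449.64693838590756), (array([446.25229278, 282.98660944]), 212.99342760955915)]
axle dot [ 0.6009 -0.1591  0.0825] [ 0.44 -0.22 -0.42  0.05]
gripL [0.5481 0.2843 0.1991] [ 0.16 -0.14 -0.21  0.01]
gripR [0.5498 0.2236 0.1991] [-0.2   0.17  0.25 -0.01]
bolts [ 0.6005853  -0.15894759  0.016     ]
boss [[ 0.60046839 -0.15895615  0.036     ]]
bolts scene [array([ 0.5747, -0.1077,  0.016 ]), array([ 0.628 , -0.2123,  0.016 ]), array([ 0.5482, -0.186 ,  0.016 ])] [[ 0.6519 -0.133   0.016 ]
 [ 0.6269 -0.2109  0.016 ]
 [ 0.5486 -0.1848  0.016 ]
 [ 0.575  -0.1072  0.016 ]]
```

>>> servo_tool(
  series=[
    {"jaw":85,"translation":[-141,0,-153],"roll":0},
    {"jaw":85,"translation":[-141,0,-153],"roll":0},
    {"jaw":85,"translation":[-141,0,-153],"roll":0},
    {"jaw":85,"translation":[-141,0,-153],"roll":0},
    {"jaw":85,"translation":[-141,0,-153],"roll":0},
  ],
  squeeze=40,
)

```text
time: 0.52
eef_pos: [0.297, 0.4677, 0.245]
tcp_rot: [-1.331, -0.997, 0.998]
ft_force: [1.1, 0.8, 0.1]
gripper_width: 0.0847
```

>>> servo_tool(
  series=[
    {"jaw":85,"translation":[-141,0,-153],"roll":0.12},
    {"jaw":85,"translation":[-141,0,-153],"roll":0.24},
    {"jaw":85,"translation":[-141,0,-153],"roll":0.36},
    {"jaw":85,"translation":[-141,0,-153],"roll":0.48},
    {"jaw":85,"translation":[-141,0,-153],"roll":0.6},
  ],
)

```text
time: 0.93
eef_pos: [0.4043, 0.2896, 0.2453]
tcp_rot: [-1.504, -0.533, 0.533]
ft_force: [-0.1, 0.2, 0.1]
gripper_width: 0.0849
```

```bash
cat >> h.py <<'E'
def go(p,az):
    "world target p, jaw azimuth deg (mod 180): tool translation & roll from measured pose"
    from rig import arm
    s=arm.state();M=Ro.from_rotvec(s['tcp_rot']).as_matrix()
    d=M.T@(np.array(p)-s['eef_pos'])*1000
    a=np.degrees(np.arctan2(M[1,0],M[0,0]));r=(a-az+90)%180-90
    print("t",s['time'].__round__(2),"pos",s['eef_pos'].round(4),"az",a.round(2),"-> transl",d.round(1),"roll",np.radians(r).round(3),"F",s['ft_force'].round(1),"w",s['gripper_width'].round(4),"j7",s['joint_pos'][6].round(2))
E
python3 -c "
from h import *
go([.502,-.3823,.245],0)"
```

```text
Traceback (most recent call last):
  File "h.py", line 27, in go
    print("t",s['time'].__round__(2),"pos",s['eef_pos'].round(4),"az",a.round(2),"-> transl",d.round(1),"roll",np.radians(r).round(3),"F",s['ft_force'].round(1),"w",s['gripper_width'].round(4),"j7",s['joint_pos'][6].round(2))
                                                                                                                                                                     ^^^^^^^^^^^^^^^^^^^^^^^^
AttributeError: 'float' object has no attribute 'round'
```

```bash
sed -i "s/s\['gripper_width'\].round(4)/round(float(s['gripper_width']),4)/" h.py
python3 -c "
from h import *
go([.51,.10,.245],0);go([.502,-.3823,.245],0)"
```

```text
t 0.93 pos [0.4043 0.2896 0.2453] az 39.02 -> transl [ -37.3    0.3 -213.8] roll 0.681 F [-0.1  0.2  0.1] w 0.0849 j7 0.07
t 0.93 pos [0.4043 0.2896 0.2453] az 39.02 -> transl [-3.471e+02  3.000e-01 -5.835e+02] roll 0.681 F [-0.1  0.2  0.1] w 0.0849 j7 0.07
```

>>> servo_tool(
  series=[
    {"jaw":85,"translation":[-37,0,-214],"roll":0.12},
    {"jaw":85,"translation":[-37,0,-214],"roll":0.24},
    {"jaw":85,"translation":[-37,0,-214],"roll":0.36},
    {"jaw":85,"translation":[-37,0,-214],"roll":0.48},
    {"jaw":85,"translation":[-70,0,-240],"roll":0.6},
  ],
)

```text
time: 1.35
eef_pos: [0.4957, 0.1044, 0.2453]
tcp_rot: [-1.57, -0.066, 0.063]
ft_force: [1.5, -0.4, 0.0]
gripper_width: 0.085
```

```bash
python3 -c "
from h import *
go([.502,-.3823,.245],0)"
```

```text
t 1.35 pos [0.4957 0.1044 0.2453] az 4.69 -> transl [-3.350e+01  3.000e-01 -4.856e+02] roll 0.082 F [ 1.5 -0.4  0. ] w 0.085 j7 -0.02
```

>>> servo_tool(
  series=[
    {"jaw":85,"translation":[-34,100,-486],"roll":0.08},
    {"jaw":85,"translation":[-34,100,-486],"roll":0.08},
    {"jaw":85,"translation":[-34,100,-486],"roll":0.08},
    {"jaw":85,"translation":[-34,100,-486],"roll":0.08},
    {"jaw":85,"translation":[-34,100,-486],"roll":0.08},
  ],
)

```text
time: 1.77
eef_pos: [0.4967, -0.1001, 0.2029]
tcp_rot: [-1.571, -0.006, 0.006]
ft_force: [1.3, 0.1, -0.3]
gripper_width: 0.0848
```

```bash
python3 -c "
from h import *
go([.502,-.3823,.13],0)"
```

```text
t 1.77 pos [ 0.4967 -0.1001  0.2029] az 0.43 -> transl [   3.2   72.9 -282.2] roll 0.007 F [ 1.3  0.1 -0.3] w 0.0848 j7 0.38
```

>>> servo_tool(
  series=[
    {"jaw":85,"translation":[4,73,-282],"roll":0.007},
    {"jaw":85,"translation":[4,73,-282],"roll":0.007},
    {"jaw":85,"translation":[4,73,-282],"roll":0.007},
    {"jaw":85,"translation":[4,73,-282],"roll":0.007},
    {"jaw":85,"translation":[4,73,-282],"roll":0.007},
  ],
)

```text
time: 2.18
eef_pos: [0.501, -0.3018, 0.1504]
tcp_rot: [-1.57, 0.0, 0.001]
ft_force: [0.5, 1.0, -0.4]
gripper_width: 0.0853
```

>>> servo_tool(
  series=[
    {"jaw":85,"translation":[1,20,-76],"roll":0},
    {"jaw":85,"translation":[1,20,-76],"roll":0},
    {"jaw":85,"translation":[1,20,-76],"roll":0},
  ],
)

```text
time: 2.43
eef_pos: [0.4991, -0.3842, 0.1294]
tcp_rot: [-1.575, 0.009, -0.004]
ft_force: [-1.7, 0.5, 0.6]
gripper_width: 0.085
```

```bash
cat > cap.py <<'E'
import sys
from h import *
from rig import arm
def cap(tag):
    for n in("scene","top"):
        f=arm.grab_frame(n); np.savez(f"pics/{n}{tag}.npz",**f)
E
python3 -c "
from cap import *
cap('1')
go([.502,-.3823,.024],0)
crop('scene1',380,240,160,120,5,'d1');crop('top1',380,220,140,100,5.7,'d2')"
```

```text
t 2.53 pos [ 0.5011 -0.3777  0.1301] az -0.19 -> transl [  1.1 106.1  -4.6] roll -0.003 F [-0.1  1.1 -0.1] w 0.0848 j7 0.86
```

View pics/d1.png

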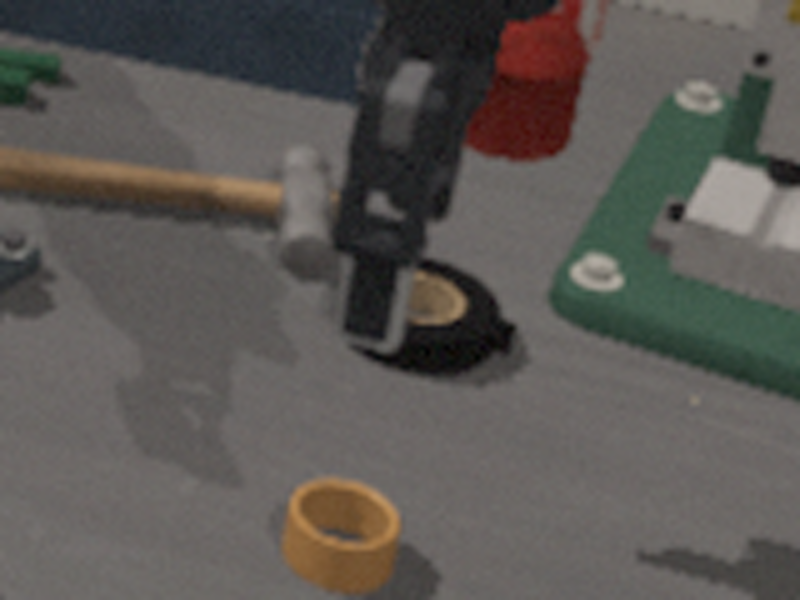

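View pics/d2.png

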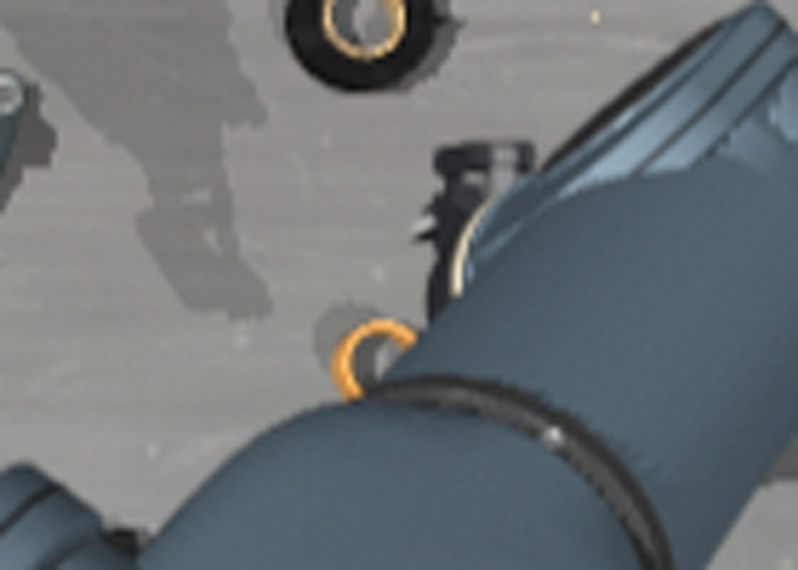

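>>> servo_tool(
  series=[
    {"jaw":85,"translation":[1,40,-4.6],"roll":0},
    {"jaw":75,"translation":[1,80,-4.6],"roll":0},
    {"jaw":65,"translation":[1,106,-4.6],"roll":0},
    {"jaw":55,"translation":[1,106,-4.6],"roll":0},
    {"jaw":40,"translation":[1,106,-4.6],"roll":0},
  ],
  squeeze=20,
)

```text
time: 2.95
eef_pos: [0.5033, -0.3789, 0.0247]
tcp_rot: [-1.569, 0.001, 0.003]
ft_force: [0.8, -0.9, -1.0]
gripper_width: 0.0443
```

>>> servo_tool(
  series=[
    {"jaw":30,"translation":[0,0,0],"roll":0},
    {"jaw":30,"translation":[0,0,0],"roll":0},
    {"jaw":30,"translation":[0,0,0],"roll":0},
  ],
)

```text
time: 3.2
eef_pos: [0.5045, -0.381, 0.0272]
tcp_rot: [-1.572, -0.002, -0.002]
ft_force: [-0.2, -0.1, -1.0]
gripper_width: 0.0391
```

```bash
python3 -c "
from cap import *
cap('2')
go([.502,-.3823,.024],0)
crop('scene2',390,270,120,90,6.6,'e1')"
```

```text
t 3.3 pos [ 0.5041 -0.3809  0.0266] az 0.01 -> transl [-2.1  2.6 -1.4] roll 0.0 F [-0.5  1.1 -1.4] w 0.0391 j7 0.92
```

View pics/e1.png

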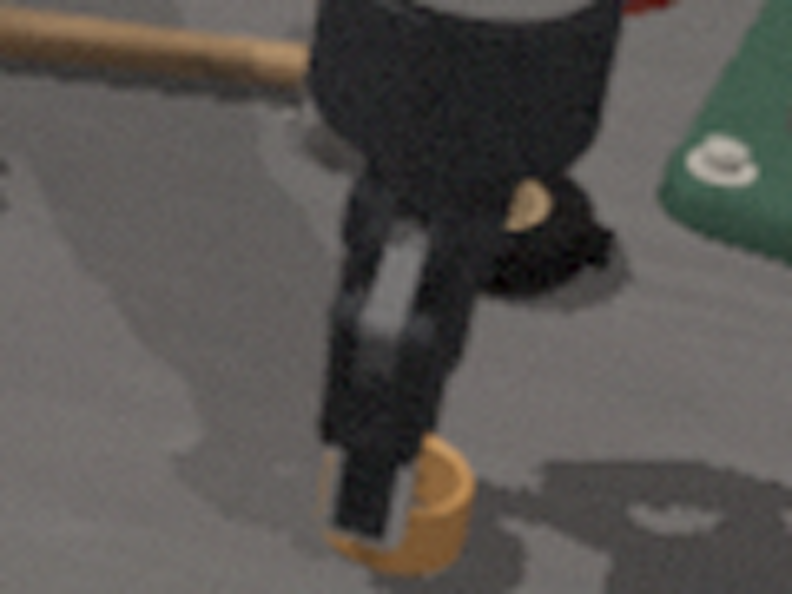

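```bash
python3 -c "
from h import *
S=load('scene2')
for y in(-.371,-.392):
  for z in(.004,.008,.0126,.016): print(y,z,((proj(S,[.474,y,z])[0]-[390,270]+.5)*6.6-.5).round())
print(((proj(S,circ((.5041,-.3822),.02,0.,9))-[390,270]+.5)*6.6-.5).round())
"
```

```text
-0.371 0.004 [314. 578.]
-0.371 0.008 [316. 567.]
-0.371 0.0126 [318. 554.]
-0.371 0.016 [320. 545.]
-0.392 0.004 [390. 603.]
-0.392 0.008 [392. 591.]
-0.392 0.0126 [395. 579.]
-0.392 0.016 [397. 569.]
[[390. 497.]
 [337. 493.]
 [305. 516.]
 [314. 552.]
 [360. 580.]
 [416. 584.]
 [447. 560.]
 [435. 524.]
 [390. 497.]]
```

>>> servo_tool(
  series=[
    {"jaw":68,"translation":[0,0,0],"roll":0},
    {"jaw":68,"translation":[0,0,0],"roll":0},
    {"jaw":68,"translation":[0,0,0],"roll":0.12},
    {"jaw":68,"translation":[0,0,0],"roll":0.24},
    {"jaw":68,"translation":[0,0,0],"roll":0.36},
  ],
)

```text
time: 3.72
eef_pos: [0.5035, -0.3808, 0.0255]
tcp_rot: [-1.552, 0.287, -0.288]
ft_force: [0.5, -1.0, 0.4]
gripper_width: 0.068
```

>>> servo_tool(
  series=[
    {"jaw":68,"translation":[0,0,0],"roll":0.12},
    {"jaw":68,"translation":[0,0,0],"roll":0.24},
    {"jaw":68,"translation":[0,0,0],"roll":0.36},
    {"jaw":68,"translation":[0,0,0],"roll":0.48},
    {"jaw":68,"translation":[0,0,0],"roll":0.6},
  ],
)

```text
time: 4.13
eef_pos: [0.5036, -0.3807, 0.0255]
tcp_rot: [-1.436, 0.753, -0.754]
ft_force: [-0.4, 0.3, 0.7]
gripper_width: 0.0681
```

>>> servo_tool(
  series=[
    {"jaw":68,"translation":[0,0,0],"roll":0.12},
    {"jaw":68,"translation":[0,0,0],"roll":0.24},
    {"jaw":68,"translation":[0,0,0],"roll":0.36},
    {"jaw":68,"translation":[0,0,0],"roll":0.48},
    {"jaw":68,"translation":[0,0,0],"roll":0.61},
  ],
)

```text
time: 4.55
eef_pos: [0.5037, -0.3806, 0.0254]
tcp_rot: [-1.209, 1.209, -1.209]
ft_force: [0.0, 0.3, -0.2]
gripper_width: 0.0679
```

```bash
python3 -c "
from cap import *
cap('3')
go([.5041,-.381,.0266],-90)
crop('scene3',390,270,120,90,6.6,'e2')"
```

```text
t 4.65 pos [ 0.5037 -0.3804  0.0251] az -89.77 -> transl [ 0.6 -1.5  0.4] roll 0.004 F [-0.4  0.1 -0.4] w 0.0681 j7 -0.24
```

View pics/e2.png

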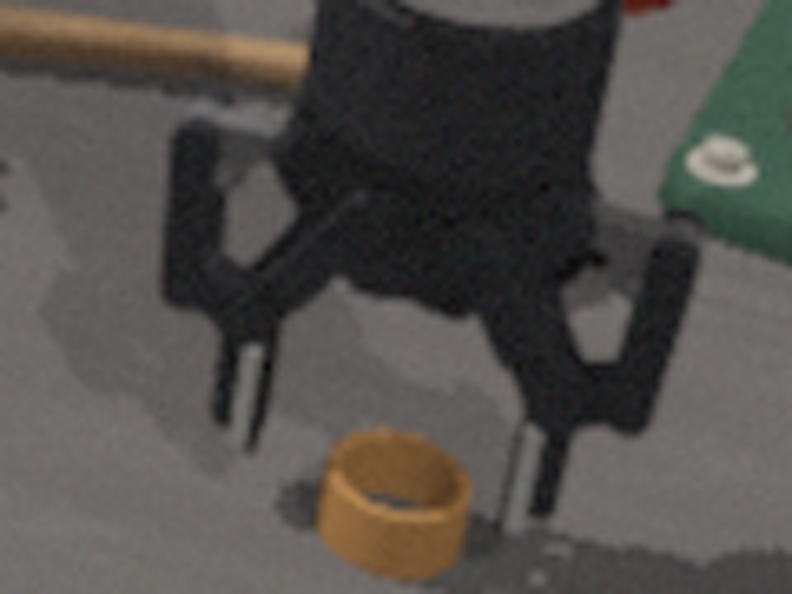

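```bash
cat >> h.py <<'E'
def sleeve_fit(f,box,z0=0.,x0=(.5,-.38)):
    a,b,c,d=box;im=f["color"][b:d,a:c].astype(int);mk=(im[...,0]-im[...,2]>40).astype(np.uint8)
    cs,_=cv2.findContours(mk,0,2);h=cv2.convexHull(max(cs,key=cv2.contourArea))
    q=np.zeros_like(mk);cv2.fillPoly(q,[h],1);ys,xs=np.nonzero(q);o=np.array([xs.mean()+a,ys.mean()+b])
    def sil(c):
        p=np.vstack([proj(f,circ(c,.02,z0)),proj(f,circ(c,.02,z0+.022))]).astype(np.float32)
        m=cv2.moments(cv2.convexHull(p));return np.array([m['m10']/m['m00'],m['m01']/m['m00']]),m['m00']
    r=least_squares(lambda c:sil(c)[0]-o,x0);return r.x,o,q.sum(),sil(r.x)[1]
E
python3 -c "
from h import *
print(sleeve_fit(load('scene0'),(425,325,475,370)))
print(sleeve_fit(load('scene3'),(425,325,475,370)))"
```

```text
(array([ 0.50410369, -0.3827161 ]), array([447.67561521, 346.66442953]), np.uint64(447), 448.7570864399895)
(array([ 0.50718318, -0.38484997]), array([449.1719457 , 346.04977376]), np.uint64(442), 446.9564664000645)
```

>>> servo_tool(
  series=[
    {"jaw":50,"translation":[2,2,0],"roll":0},
    {"jaw":30,"translation":[2,2,0],"roll":0},
    {"jaw":30,"translation":[2,2,0],"roll":0},
    {"jaw":30,"translation":[2,2,0],"roll":0},
    {"jaw":30,"translation":[2,2,0],"roll":0},
  ],
  squeeze=30,
)

```text
time: 5.07
eef_pos: [0.5033, -0.383, 0.0234]
tcp_rot: [-1.212, 1.204, -1.205]
ft_force: [1.2, -1.8, 1.6]
gripper_width: 0.0381
```

>>> servo_tool(
  series=[
    {"jaw":30,"translation":[0,0,0],"roll":0},
    {"jaw":30,"translation":[0,-40,0],"roll":0},
    {"jaw":30,"translation":[0,-80,0],"roll":0},
    {"jaw":30,"translation":[0,-110,0],"roll":0},
    {"jaw":30,"translation":[0,-110,0],"roll":0},
  ],
)

```text
time: 5.48
eef_pos: [0.5048, -0.3851, 0.1392]
tcp_rot: [-1.211, 1.198, -1.212]
ft_force: [0.8, -0.7, -0.3]
gripper_width: 0.0383
```

```bash
python3 -c "
from cap import *
cap('4')
go([.6017,-.158,.16],-90)
crop('scene4',380,210,140,100,5.7,'e3')"
```

```text
t 5.58 pos [ 0.5039 -0.3825  0.134 ] az -89.62 -> transl [-223.9  -25.9   99.3] roll 0.007 F [-0.3 -0.4 -1.5] w 0.0379 j7 -0.34
```

View pics/e3.png

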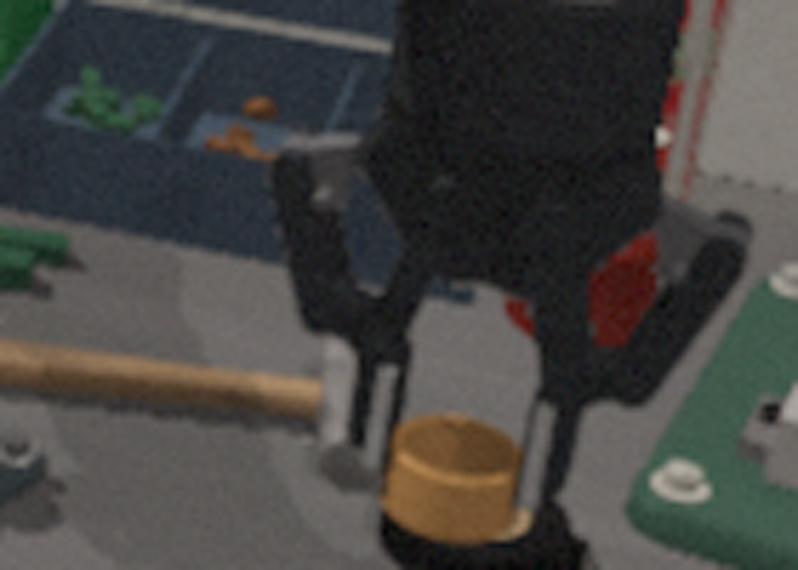

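```bash
python3 -c "
from h import *
S=load('scene4')
print(sleeve_fit(S,(440,275,480,310),.1105), 'true .5041 -.3825')
crop('top4',380,220,140,100,5.7,'e4')"
```

```text
(array([ 0.51710135, -0.38412557]), array([459.37267081, 293.88819876]), np.uint64(483), 468.91448390018195) true .5041 -.3825
```

View pics/e4.png

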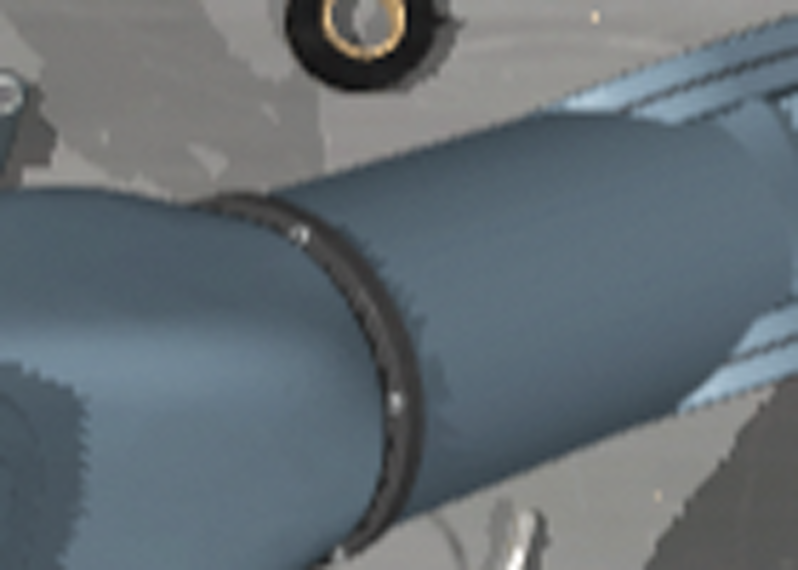

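>>> servo_tool(
  series=[
    {"jaw":30,"translation":[-225,0,97.5],"roll":0.007},
    {"jaw":30,"translation":[-225,0,97.5],"roll":0.007},
    {"jaw":30,"translation":[-225,0,97.5],"roll":0.007},
    {"jaw":30,"translation":[-225,0,97.5],"roll":0.007},
    {"jaw":30,"translation":[-225,0,97.5],"roll":0.007},
  ],
)

```text
time: 6.0
eef_pos: [0.5848, -0.1883, 0.1313]
tcp_rot: [-1.21, 1.213, -1.208]
ft_force: [1.1, 0.1, -1.5]
gripper_width: 0.0381
```

>>> servo_tool(
  series=[
    {"jaw":30,"translation":[-36,10,15],"roll":0},
    {"jaw":30,"translation":[-36,10,15],"roll":0},
    {"jaw":30,"translation":[-36,10,15],"roll":0},
  ],
)

```text
time: 6.25
eef_pos: [0.6002, -0.1508, 0.1203]
tcp_rot: [-1.213, 1.21, -1.202]
ft_force: [-0.4, -1.3, -0.7]
gripper_width: 0.0381
```

```bash
python3 -c "
from cap import *
cap('5')
go([.6007,-.157,.124],-90)
crop('scene5',300,200,140,100,5.7,'f1');crop('top5',300,190,140,100,5.7,'f2')"
```

```text
t 6.35 pos [ 0.5992 -0.1553  0.122 ] az -90.08 -> transl [ 1.7 -2.   1.5] roll -0.001 F [ 0.4 -1.  -0.3] w 0.0381 j7 -0.69
```

View pics/f1.png

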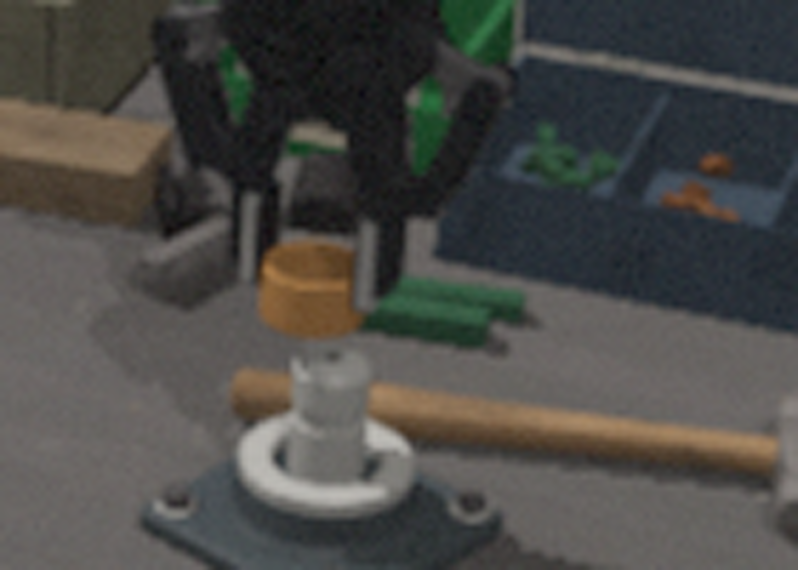

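View pics/f2.png

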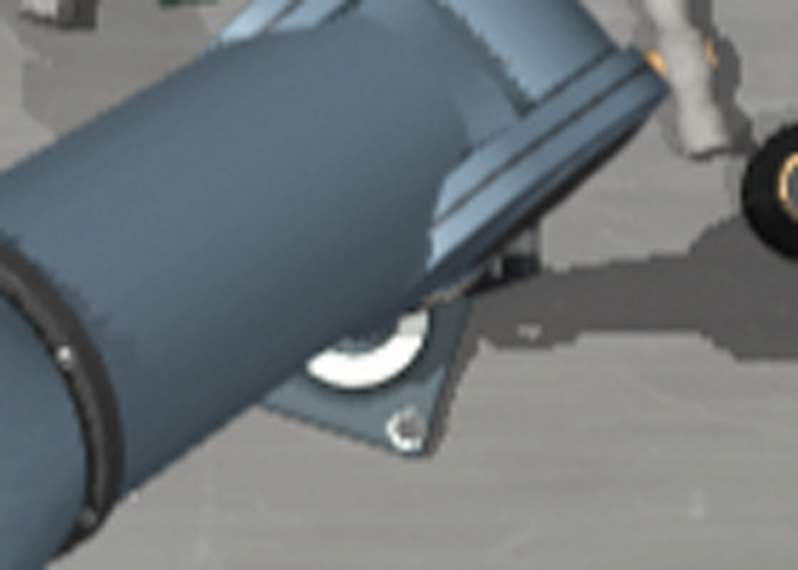

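```bash
python3 -c "
from h import *
S=load('scene5')
c=lambda p:((p-[300,200]+.5)*5.7-.5)
for nm,cc,r,z in(('sl bot',(.5992,-.1553),.02,.0985),('sl top',(.5992,-.1553),.02,.1205),('axle .076',(.6007,-.157),.015,.076),('axle .04',(.6007,-.157),.015,.04),('boss',(.6007,-.157),.034,.036)):
  p=c(proj(S,circ(cc,r,z)));print(nm,p.min(0).round(),p.max(0).round(),c(proj(S,[[*cc,z]])).round())
im=cv2.imread('pics/f1.png')
for cc,r,z,col in(((.5992,-.1553),.02,.0985,(255,0,0)),((.5992,-.1553),.02,.1205,(255,0,0)),((.6007,-.157),.015,.076,(0,0,255)),((.6007,-.157),.034,.036,(0,0,255))):
  cv2.polylines(im,[c(proj(S,circ(cc,r,z))).astype(int)],True,col,1)
cv2.imwrite('pics/f1o.png',im)
"
```

```text
sl bot [271. 296.] [377. 347.] [[324. 321.]]
sl top [274. 245.] [381. 295.] [[328. 269.]]
axle .076 [287. 353.] [366. 392.] [[326. 372.]]
axle .04 [282. 432.] [360. 473.] [[321. 452.]]
boss [233. 416.] [408. 509.] [[320. 461.]]
```

View pics/f1o.png

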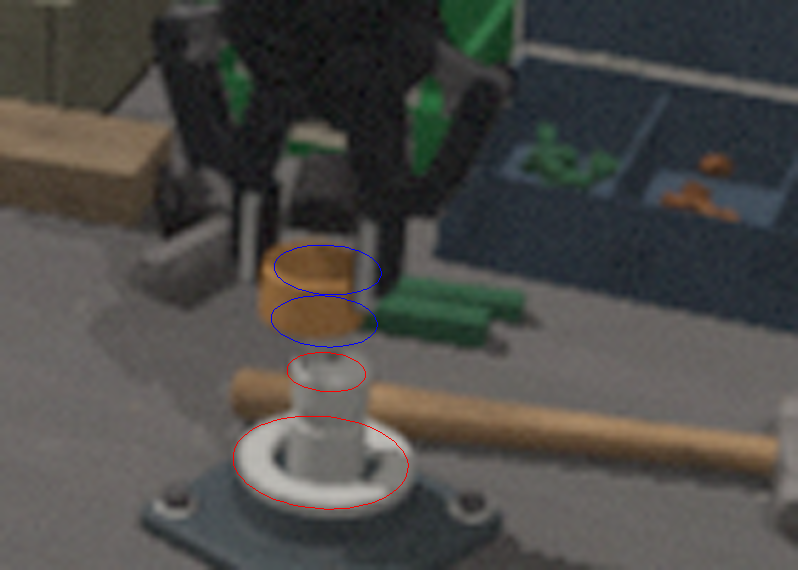

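>>> servo_tool(
  series=[
    {"jaw":30,"translation":[1.5,0,1],"roll":0},
    {"jaw":30,"translation":[1.5,0,1],"roll":0},
    {"jaw":30,"translation":[1.5,0,1],"roll":0},
  ],
)

```text
time: 6.6
eef_pos: [0.6008, -0.1581, 0.1233]
tcp_rot: [-1.208, 1.212, -1.212]
ft_force: [-0.2, 0.4, -1.7]
gripper_width: 0.038
```

```bash
cat > ov.py <<'E'
from cap import *
def ov(tag,box,s,out,H=(.6007,-.157),dz=.0235,extra=()):
    f=arm.grab_frame("scene");st=arm.state();np.savez(f"pics/scene{tag}.npz",**f)
    x0,y0,w,h=box;crop('scene'+tag,x0,y0,w,h,s,out);c=lambda p:((p-[x0,y0]+.5)*s-.5)
    im=cv2.imread(f'pics/{out}.png');p=st['eef_pos']
    for cc,r,z,col in((p[:2],.02,p[2]-dz,(255,0,0)),(p[:2],.02,p[2]-dz+.022,(255,0,0)),(H,.015,.076,(0,0,255)),(H,.034,.036,(0,0,255)))+tuple(extra):
        cv2.polylines(im,[c(proj(f,circ(cc,r,z))).astype(int)],True,col,1)
    cv2.imwrite(f'pics/{out}.png',im)
E
python3 -c "
from ov import *
ov('6',(300,200,140,100),5.7,'g1')
go([.6007,-.157,.122],-90)"
```

```text
t 6.65 pos [ 0.6008 -0.1577  0.1233] az -90.18 -> transl [-0.7  1.3 -0.1] roll -0.003 F [-0.5  0.5 -2.2] w 0.0379 j7 -0.69
```

View pics/g1.png

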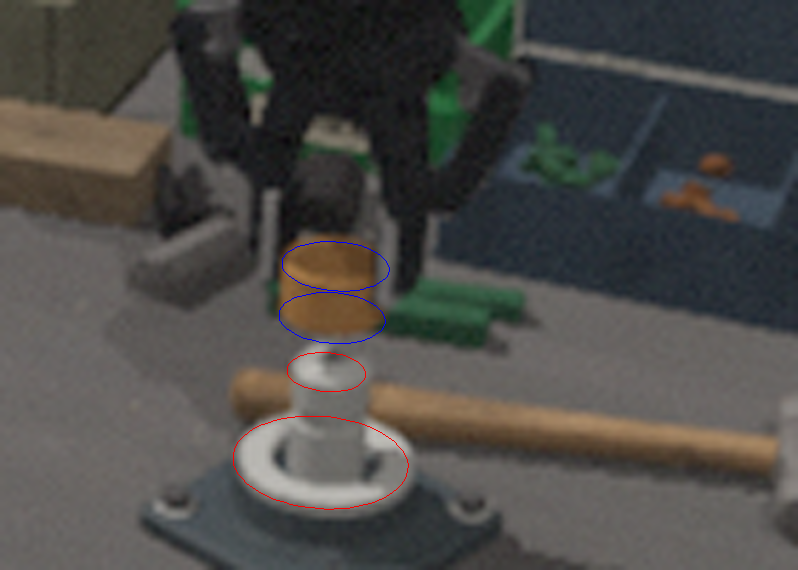

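>>> servo_tool(
  series=[
    {"jaw":30,"translation":[0,9,0],"roll":0},
    {"jaw":30,"translation":[0,18,0],"roll":0},
    {"jaw":30,"translation":[0,22,0],"roll":0},
    {"jaw":30,"translation":[0,25,0],"roll":0},
    {"jaw":30,"translation":[0,28,0],"roll":0},
  ],
)

```text
time: 7.07
eef_pos: [0.6013, -0.1578, 0.0952]
tcp_rot: [-1.209, 1.209, -1.212]
ft_force: [0.6, -4.5, 1.3]
gripper_width: 0.0383
```

```bash
python3 -c "
from ov import *
ov('7',(300,200,140,100),5.7,'g2')
go([.6007,-.157,.122],-90)"
```

```text
t 7.12 pos [ 0.6012 -0.1579  0.0945] az -90.12 -> transl [ -0.8 -27.5  -0.5] roll -0.002 F [ 2.  -6.  -4.6] w 0.0378 j7 -0.66
```

View pics/g2.png

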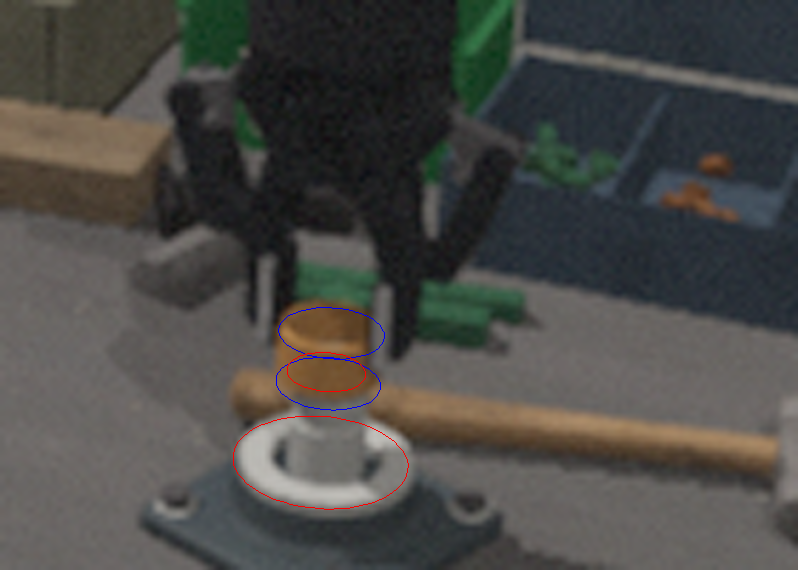

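>>> servo_tool(
  series=[
    {"jaw":30,"translation":[1.5,0,0.6],"roll":0},
    {"jaw":30,"translation":[1.5,8,0.6],"roll":0},
    {"jaw":30,"translation":[1.5,16,0.6],"roll":0},
    {"jaw":30,"translation":[1.5,24,0.6],"roll":0},
  ],
)

```text
time: 7.45
eef_pos: [0.6017, -0.1581, 0.0702]
tcp_rot: [-1.209, 1.21, -1.21]
ft_force: [0.5, -3.2, 0.4]
gripper_width: 0.0379
```

```bash
python3 -c "
from h import *
go([.6012,-.1585,.054],-90)"
```

```text
t 7.45 pos [ 0.6017 -0.1581  0.0702] az -90.07 -> transl [ 0.4 16.2 -0.5] roll -0.001 F [ 0.5 -3.2  0.4] w 0.0379 j7 -0.64
```

>>> servo_tool(
  series=[
    {"jaw":30,"translation":[1,4,0],"roll":0},
    {"jaw":30,"translation":[1,8,0],"roll":0},
    {"jaw":30,"translation":[1,12,0],"roll":0},
    {"jaw":30,"translation":[1,14,0],"roll":0},
  ],
)

```text
time: 7.78
eef_pos: [0.6016, -0.1585, 0.0564]
tcp_rot: [-1.209, 1.211, -1.209]
ft_force: [-0.5, -0.2, -1.6]
gripper_width: 0.0382
```

```bash
python3 -c "
from ov import *
go([.6012,-.1585,.054],-90)
ov('8',(300,200,140,100),5.7,'g3')"
```

```text
t 7.78 pos [ 0.6016 -0.1585  0.0564] az -90.05 -> transl [ 0.   2.4 -0.4] roll -0.001 F [-0.5 -0.2 -1.6] w 0.0382 j7 -0.62
```

View pics/g3.png

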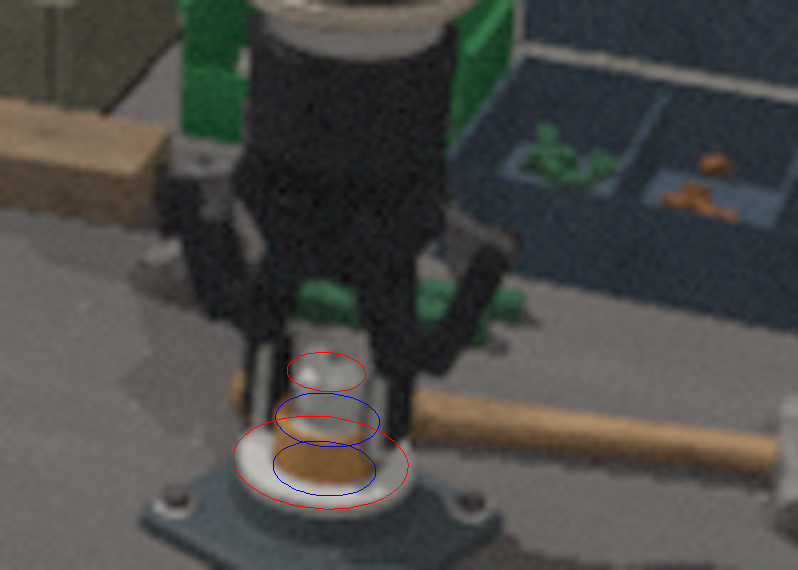

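>>> servo_tool(
  series=[
    {"jaw":30,"translation":[0,2,0],"roll":0},
    {"jaw":30,"translation":[0,3,0],"roll":0},
    {"jaw":30,"translation":[0,4,0],"roll":0},
    {"jaw":30,"translation":[0,4,0],"roll":0},
  ],
)

```text
time: 8.17
eef_pos: [0.6019, -0.159, 0.0535]
tcp_rot: [-1.208, 1.21, -1.21]
ft_force: [0.1, 1.0, 0.3]
gripper_width: 0.0381
```

>>> servo_tool(
  series=[
    {"jaw":30,"translation":[0,1,0],"roll":0},
    {"jaw":30,"translation":[0,2,0],"roll":0},
    {"jaw":30,"translation":[0,2,0],"roll":0},
  ],
)

```text
time: 8.42
eef_pos: [0.6019, -0.159, 0.0533]
tcp_rot: [-1.207, 1.21, -1.21]
ft_force: [-5.7, 4.4, 20.7]
gripper_width: 0.0378
```

>>> servo_tool(
  series=[
    {"jaw":60,"translation":[0,-0.5,0],"roll":0},
    {"jaw":65,"translation":[0,-1,0],"roll":0},
    {"jaw":65,"translation":[0,-1,0],"roll":0},
    {"jaw":65,"translation":[0,-1,0],"roll":0},
  ],
)

```text
time: 8.75
eef_pos: [0.6019, -0.159, 0.0521]
tcp_rot: [-1.209, 1.21, -1.21]
ft_force: [-0.1, 0.2, 0.0]
gripper_width: 0.0653
```

```bash
python3 -c "
from ov import *
go([.6012,-.1585,.054],-90)
ov('9',(300,220,120,80),6.6,'g4',H=(.6017,-.1588))"
```

```text
t 8.75 pos [ 0.6019 -0.159   0.0521] az -90.06 -> transl [-0.5 -1.9 -0.7] roll -0.001 F [-0.1  0.2  0. ] w 0.0653 j7 -0.62
```

View pics/g4.png

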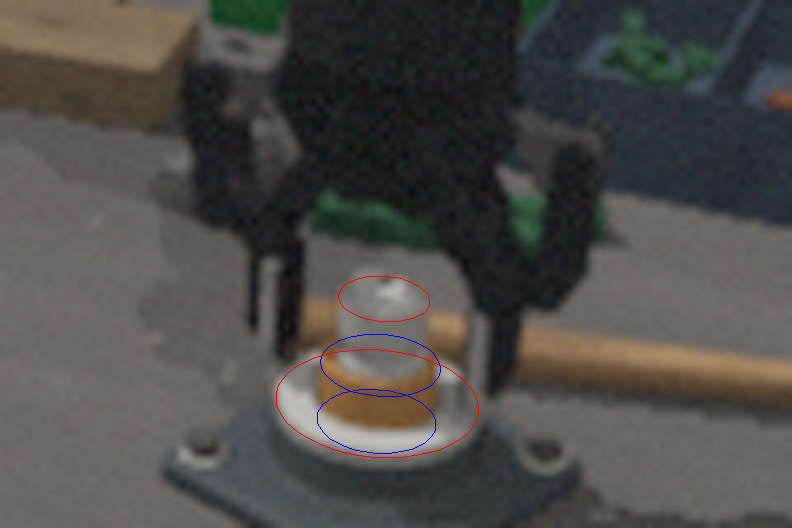

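>>> servo_tool(
  series=[
    {"jaw":75,"translation":[0,-15,0],"roll":0},
    {"jaw":85,"translation":[0,-50,0],"roll":0},
    {"jaw":85,"translation":[0,-90,0],"roll":0},
    {"jaw":85,"translation":[0,-130,0],"roll":0},
    {"jaw":85,"translation":[0,-170,0],"roll":0},
  ],
)

```text
time: 9.22
eef_pos: [0.6013, -0.1591, 0.2237]
tcp_rot: [-1.21, 1.211, -1.21]
ft_force: [1.4, 0.3, -0.6]
gripper_width: 0.0851
```

```bash
python3 -c "
from cap import *
cap('10')
go([.55,.2,.245],-90)
crop('top0',170,240,62,46,12.8,'p1');crop('top0',255,255,40,40,14,'p2')
crop('scene10',160,170,80,60,9.9,'p3');crop('scene10',230,255,50,38,15,'p4');crop('scene10',310,220,100,75,7,'p5')"
```

```text
t 9.32 pos [ 0.6038 -0.1613  0.2286] az -90.1 -> transl [-361.2  -18.1  -54.3] roll -0.002 F [ 0.3 -0.  -0.7] w 0.0853 j7 -0.78
```

View pics/p1.png

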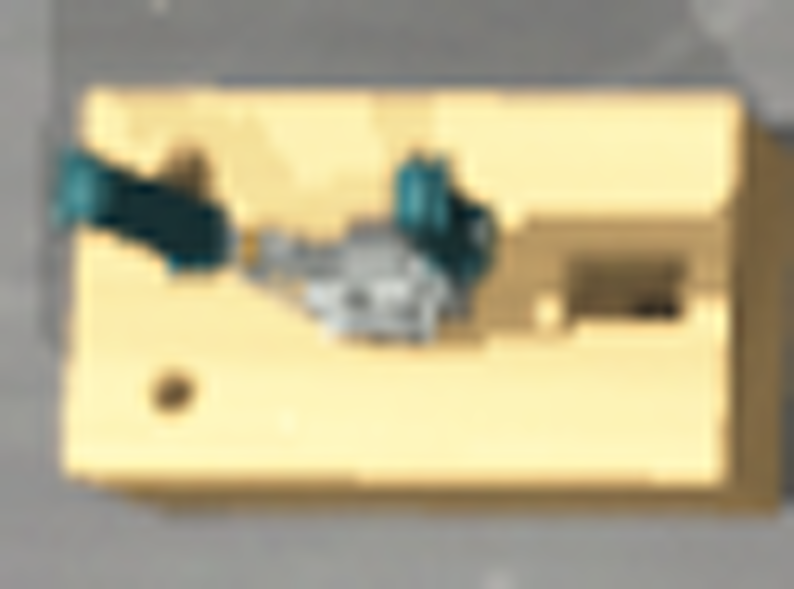

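View pics/p2.png

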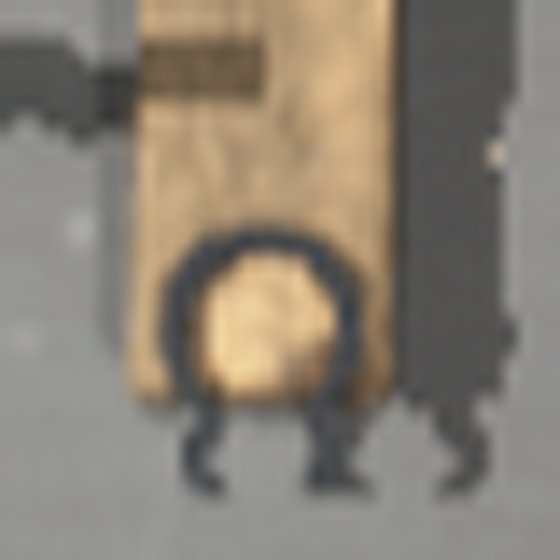

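View pics/p3.png

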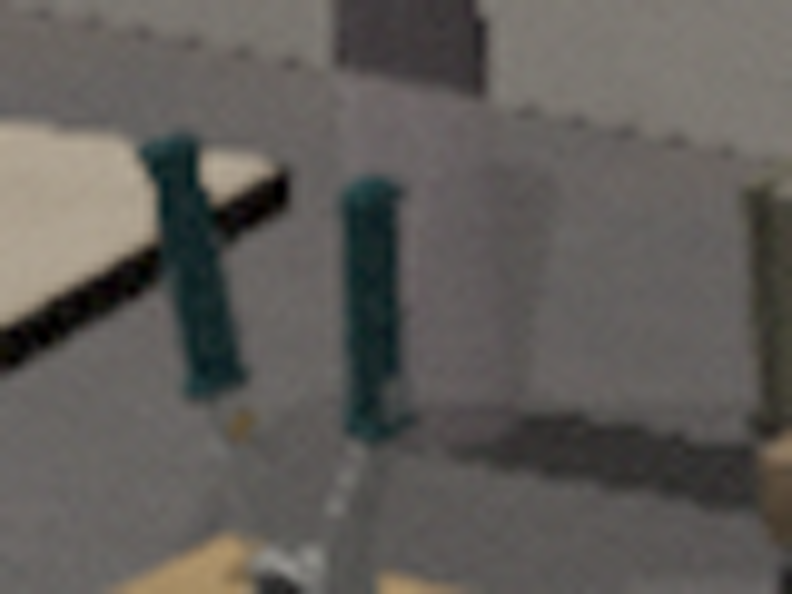

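View pics/p4.png

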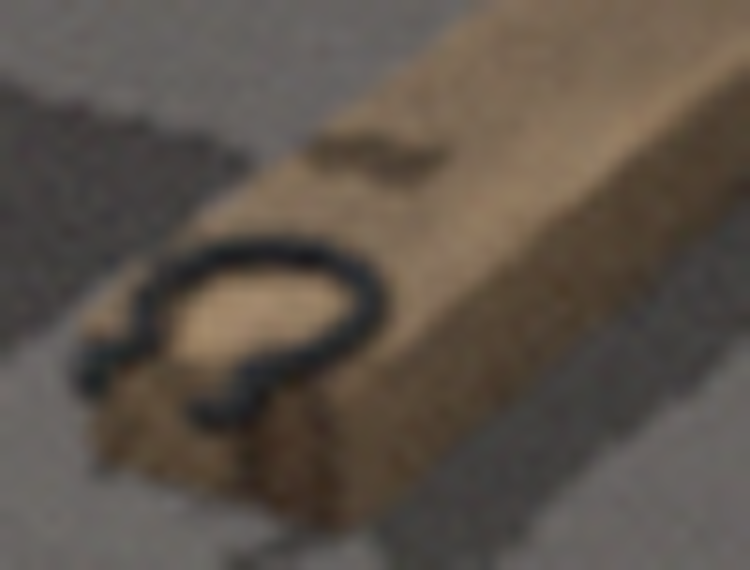

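View pics/p5.png

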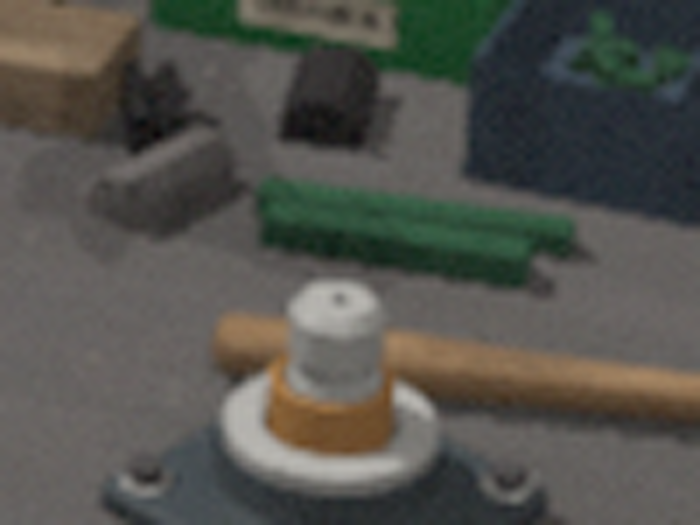

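```bash
python3 -c "
from h import *
T=load('top0');S=load('scene10')
def C(x0,y0,s): return lambda u:(np.array(u,float)+.5)/s-.5+[x0,y0]
c2=C(160,200,5.7);p1=C(170,240,12.8);p2=C(255,255,14);p3=C(160,170,9.9);p4=C(230,255,15)
k=np.array([ray(T,c2(u),.027)[0][:2] for u in((607,100),(708,103),(598,472),(700,478))]);print('packer',k.round(4),k.mean(0))
d=k[:2].mean(0)-k[2:].mean(0);print(np.degrees(np.arctan2(d[1],d[0])),np.linalg.norm(d))
for n,u in(('ringL',(163,325)),('ringR',(362,325)),('ringTop',(263,225)),('earL',(205,450)),('earR',(325,450)),('eartipL',(205,495)),('eartipR',(330,495))): print(n,ray(T,p2(u),.029)[0].round(4))
for n,u in(('earL',(93,375)),('earR',(215,412)),('ringmaxright',(388,300)),('ringtop',(265,238))): print('sc',n,ray(S,p4(u),.029)[0].round(4))
def P(n,a,b):
    r=tri((T,S),(a,b));print(n,r.x.round(4),r.fun.round(2));return r.x
P('gripLtop',p1((85,185)),p3((172,150)));P('gripRtop',p1((425,180)),p3((372,192)))
P('gripLbot',p1((200,250)),p3((213,385)));P('gripRbot',p1((465,260)),p3((372,430)))
P('pivot',p1((365,295)),C(150,170,5)((193,297)))
b=[ray(T,p1(u),.073)[0][:2].round(4) for u in((85,92),(745,92),(65,475),(725,485))];print(b,np.mean(b,0))
"
```

```text
packer [[0.6754 0.0966]
 [0.6742 0.0491]
 [0.5004 0.0967]
 [0.4979 0.0498]] [0.58698193 0.07306415]
-0.12086074806789936 0.175671930430026
ringL [0.5124 0.0924 0.029 ]
ringR [0.5126 0.0552 0.029 ]
ringTop [0.5313 0.0741 0.029 ]
earL [0.4891 0.084  0.029 ]
earR [0.4892 0.0617 0.029 ]
eartipL [0.4807 0.0838 0.029 ]
eartipR [0.4808 0.0606 0.029 ]
sc earL [0.4876 0.0855 0.029 ]
sc earR [0.4877 0.0637 0.029 ]
sc ringmaxright [0.5263 0.059  0.029 ]
sc ringtop [0.5327 0.0859 0.029 ]
gripLtop [0.5484 0.2849 0.1982] [ 0.16 -0.14 -0.21  0.01]
gripRtop [0.549  0.2241 0.1985] [-0.13  0.1   0.16 -0.01]
gripLbot [0.5449 0.2782 0.1405] [ 0.17 -0.15 -0.22  0.01]
gripRbot [0.5434 0.2282 0.1397] [ 0.17 -0.14 -0.22  0.01]
pivot [0.5422 0.259  0.0916] [-0.31  0.27  0.39 -0.01]
[array([0.586 , 0.3205]), array([0.5867, 0.1884]), array([0.5091, 0.3202]), array([0.5079, 0.1895])] [0.547425 0.25465 ]
```

>>> servo_tool(
  series=[
    {"jaw":85,"translation":[-415,-17,-57],"roll":0},
    {"jaw":85,"translation":[-415,-17,-57],"roll":0},
    {"jaw":85,"translation":[-415,-17,-57],"roll":0},
    {"jaw":85,"translation":[-415,-17,-57],"roll":0},
    {"jaw":85,"translation":[-415,-17,-57],"roll":0},
  ],
)

```text
time: 9.73
eef_pos: [0.5731, 0.0491, 0.2304]
tcp_rot: [-1.209, 1.211, -1.21]
ft_force: [1.2, 0.9, 0.3]
gripper_width: 0.0848
```

```bash
python3 -c "
from h import *
go([.547,.254,.245],-90)"
```

```text
t 9.73 pos [0.5731 0.0491 0.2304] az -90.09 -> transl [-204.9  -14.6  -26.4] roll -0.002 F [1.2 0.9 0.3] w 0.0848 j7 -1.07
```

>>> servo_tool(
  series=[
    {"jaw":85,"translation":[-205,-15,-26],"roll":0},
    {"jaw":85,"translation":[-205,-15,-26],"roll":0},
    {"jaw":85,"translation":[-205,-15,-26],"roll":0},
    {"jaw":85,"translation":[-205,-15,-26],"roll":0},
    {"jaw":85,"translation":[-205,-15,-26],"roll":0},
  ],
)

```text
time: 10.15
eef_pos: [0.5471, 0.2547, 0.2454]
tcp_rot: [-1.209, 1.21, -1.209]
ft_force: [0.7, 0.3, 0.5]
gripper_width: 0.0851
```

>>> servo_tool(
  series=[
    {"jaw":85,"translation":[0,0,0],"roll":0},
    {"jaw":85,"translation":[0,0,0],"roll":0},
  ],
)

```text
time: 10.32
eef_pos: [0.5471, 0.2554, 0.2446]
tcp_rot: [-1.213, 1.206, -1.206]
ft_force: [-1.4, -0.9, 0.5]
gripper_width: 0.0853
```

```bash
python3 -c "
from cap import *
cap('11')
go([.547,.254,.160],-90)
crop('scene11',130,130,120,90,6.6,'q1');crop('top11',150,200,120,90,6.6,'q2')"
```

```text
t 10.42 pos [0.5479 0.2515 0.2454] az -90.1 -> transl [-2.6 85.4 -0.9] roll -0.002 F [-0.  -1.6 -0.1] w 0.085 j7 -1.41
```

View pics/q1.png

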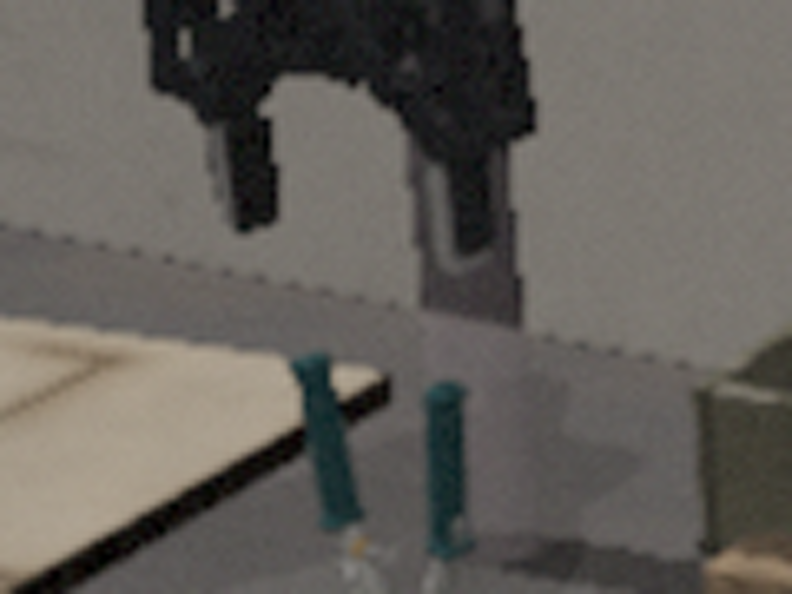

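View pics/q2.png

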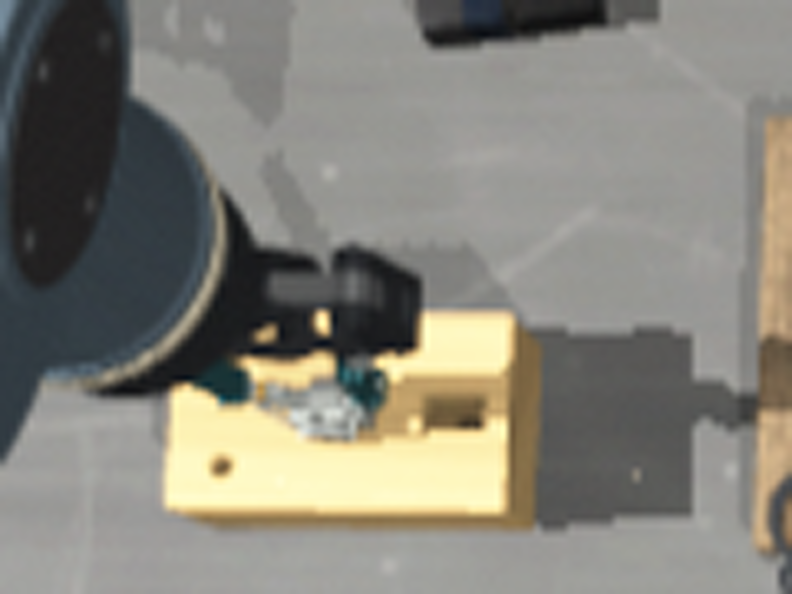

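>>> servo_tool(
  series=[
    {"jaw":85,"translation":[-1,30,0],"roll":0},
    {"jaw":85,"translation":[-1,60,0],"roll":0},
    {"jaw":85,"translation":[-1,85,0],"roll":0},
    {"jaw":85,"translation":[-1,85,0],"roll":0},
  ],
)

```text
time: 10.75
eef_pos: [0.5459, 0.2514, 0.1565]
tcp_rot: [-1.213, 1.216, -1.211]
ft_force: [-1.6, 0.6, -0.1]
gripper_width: 0.0852
```

```bash
python3 -c "
from cap import *
cap('12')
go([.547,.254,.160],-90)
crop('scene12',130,130,120,90,6.6,'q3');"
```

```text
t 10.85 pos [0.5483 0.2515 0.161 ] az -90.23 -> transl [-2.5  1.  -1.3] roll -0.004 F [ 0.7 -0.8  0.7] w 0.085 j7 -1.33
```

View pics/q3.png

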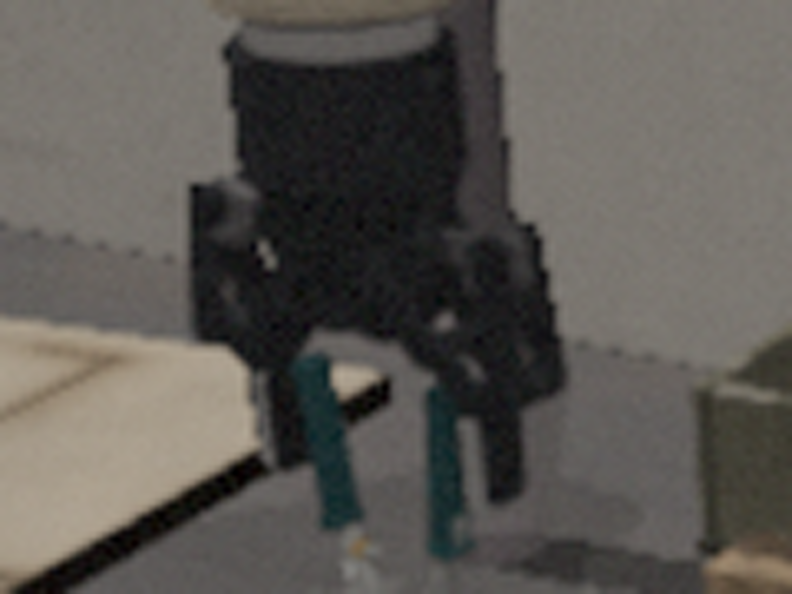

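>>> servo_tool(
  series=[
    {"jaw":75,"translation":[-2,0,-0.5],"roll":0},
    {"jaw":65,"translation":[-2,0,-0.5],"roll":0},
    {"jaw":50,"translation":[-2,0,-0.5],"roll":0},
    {"jaw":50,"translation":[-2,0,-0.5],"roll":0},
    {"jaw":50,"translation":[-2,0,-0.5],"roll":0},
  ],
  squeeze=24,
)

```text
time: 11.27
eef_pos: [0.5488, 0.2549, 0.1628]
tcp_rot: [-1.205, 1.208, -1.211]
ft_force: [-0.5, -1.9, 6.5]
gripper_width: 0.068
```

>>> servo_tool(
  series=[
    {"jaw":50,"translation":[0,0,0],"roll":0},
    {"jaw":50,"translation":[0,0,0],"roll":0},
  ],
)

```text
time: 11.43
eef_pos: [0.5488, 0.255, 0.1628]
tcp_rot: [-1.205, 1.208, -1.211]
ft_force: [-0.3, -1.8, 7.0]
gripper_width: 0.0681
```

```bash
python3 -c "
from cap import *
cap('13')
go([.547,.254,.160],-90)
crop('scene13',130,130,120,90,6.6,'q4');"
```

```text
t 11.53 pos [0.5487 0.2549 0.1628] az -90.09 -> transl [ 0.9  2.8 -1.8] roll -0.001 F [-0.2 -0.4  8. ] w 0.068 j7 -1.33
```

View pics/q4.png

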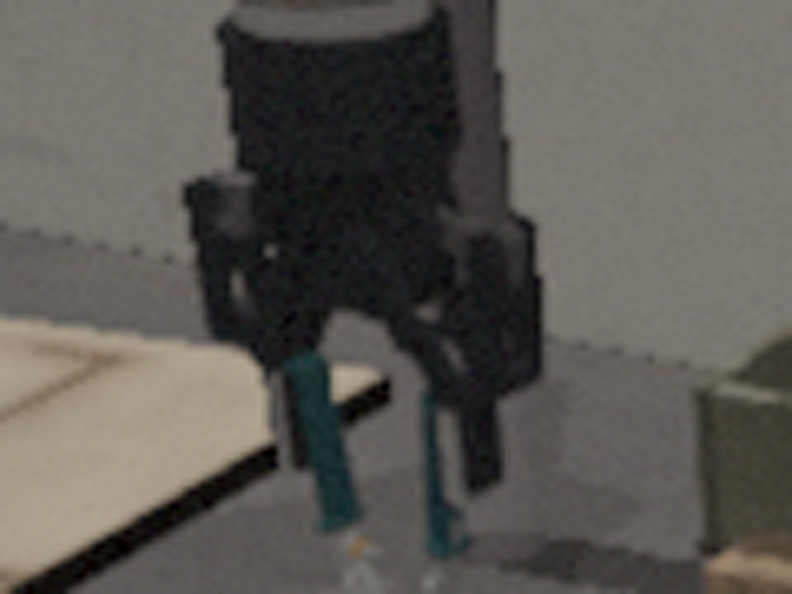

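>>> servo_tool(
  series=[
    {"jaw":50,"translation":[0,-4,0],"roll":0},
    {"jaw":50,"translation":[0,-12,0],"roll":0},
    {"jaw":50,"translation":[0,-22,0],"roll":0},
    {"jaw":50,"translation":[0,-34,0],"roll":0},
    {"jaw":50,"translation":[0,-46,0],"roll":0},
  ],
)

```text
time: 11.95
eef_pos: [0.5476, 0.2553, 0.2082]
tcp_rot: [-1.208, 1.21, -1.21]
ft_force: [0.2, -1.1, -2.5]
gripper_width: 0.0672
```

```bash
python3 -c "
from cap import *
cap('14')
go([.547,.254,.160],-90)
crop('scene14',130,130,120,90,6.6,'q5');"
```

```text
t 12.05 pos [0.5487 0.2552 0.2094] az -90.07 -> transl [ 1.3 49.4 -1.8] roll -0.001 F [ 0.  -0.7 -1.7] w 0.068 j7 -1.38
```

View pics/q5.png

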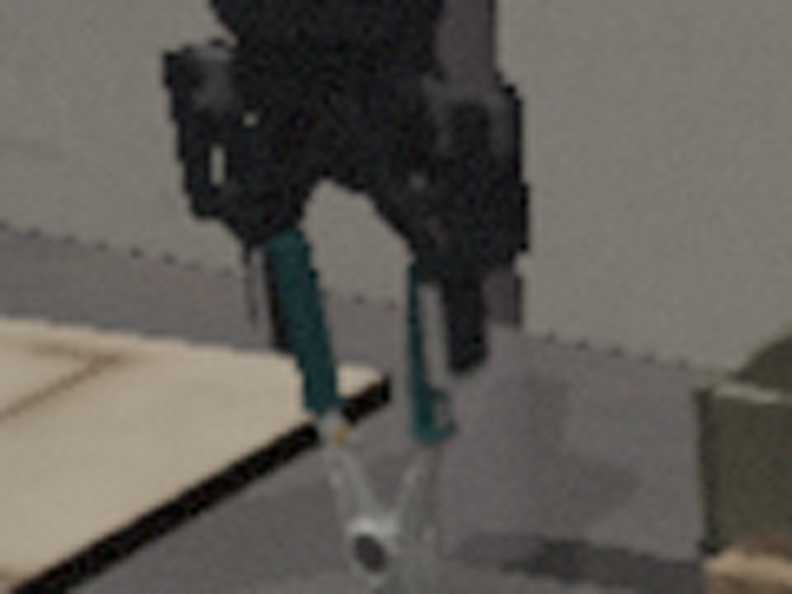

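>>> servo_tool(
  series=[
    {"jaw":50,"translation":[0,-15,0],"roll":0},
    {"jaw":50,"translation":[0,-30,0],"roll":0},
    {"jaw":50,"translation":[0,-50,0],"roll":0},
    {"jaw":50,"translation":[0,-50,0],"roll":0},
    {"jaw":50,"translation":[0,-50,0],"roll":0},
  ],
)

```text
time: 12.47
eef_pos: [0.5478, 0.2554, 0.2572]
tcp_rot: [-1.207, 1.209, -1.21]
ft_force: [-0.5, 0.4, -1.8]
gripper_width: 0.0676
```

```bash
python3 -c "
from cap import *
cap('15')
go([.490,.0738,.26],-90)
crop('scene15',130,130,120,120,6,'q6');"
```

```text
t 12.57 pos [0.547  0.2555 0.2558] az -90.05 -> transl [181.7  -4.1 -56.8] roll -0.001 F [-0.8 -0.1 -1.1] w 0.0673 j7 -1.42
```

View pics/q6.png

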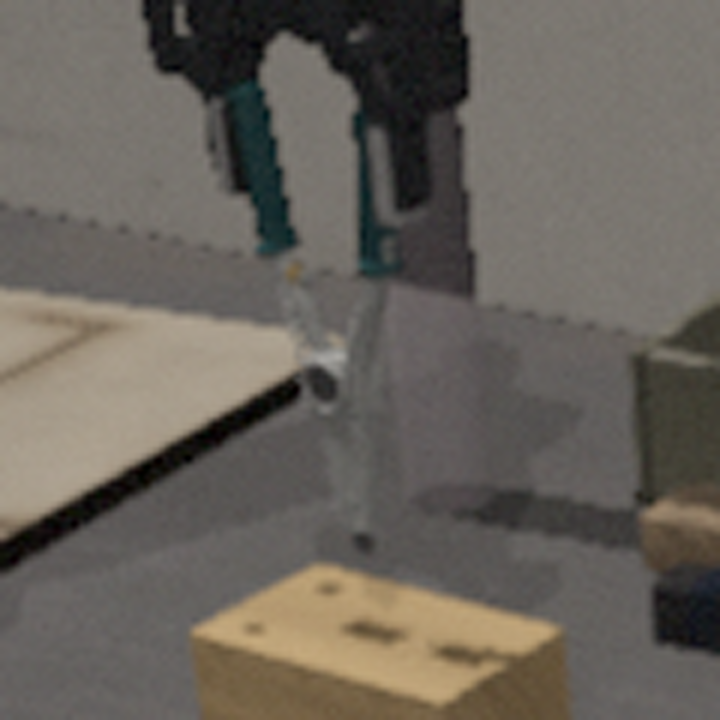

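```bash
python3 -c "
from h import *
S=load('scene15');S0=load('scene0')
c=lambda p:((p-[130,130]+.5)*6-.5)
p=np.array([.5475,.255,.2565])
for dz in(-.149,-.139,-.0765,.0365): print(dz,c(proj(S,p+[0,0,dz])).round(),c(proj(S,p+[-.008,0,dz])).round())
crop('scene0',130,130,120,120,6,'q60')
crop('scene15',165,180,50,50,14,'q61')
p=np.array([.5475,.255,.1628])
print('in block')
for dz in(-.149,-.139,-.0765,.0365): print(dz,c(proj(S,p+[0,0,dz])).round(),c(proj(S,p+[-.008,0,dz])).round())
"
```

```text
-0.149 [[366. 558.]] [[353. 565.]]
-0.139 [[364. 535.]] [[350. 542.]]
-0.0765 [[346. 388.]] [[332. 395.]]
0.0365 [[312. 102.]] [[297. 107.]]
in block
-0.149 [[391. 762.]] [[378. 770.]]
-0.139 [[388. 741.]] [[375. 749.]]
-0.0765 [[372. 605.]] [[359. 613.]]
0.0365 [[340. 342.]] [[326. 348.]]
```

View pics/q60.png

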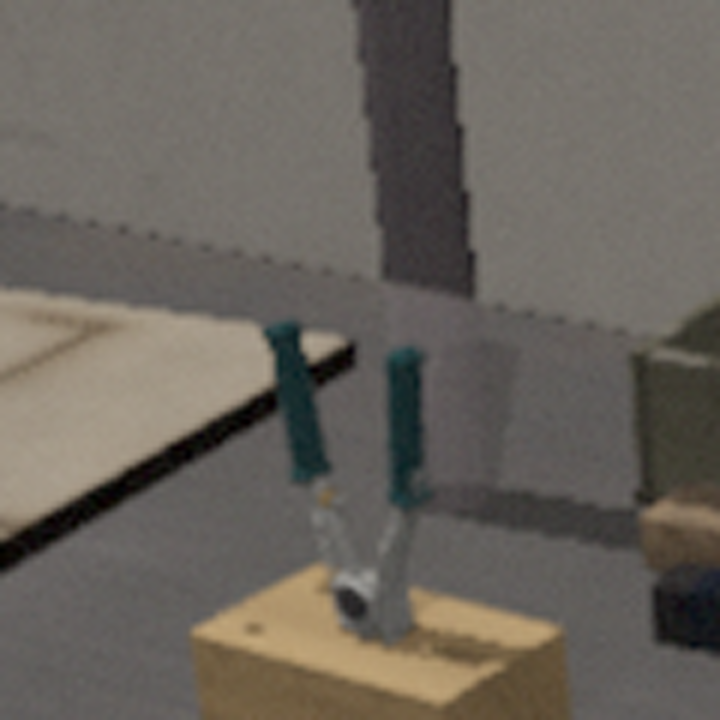

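View pics/q61.png

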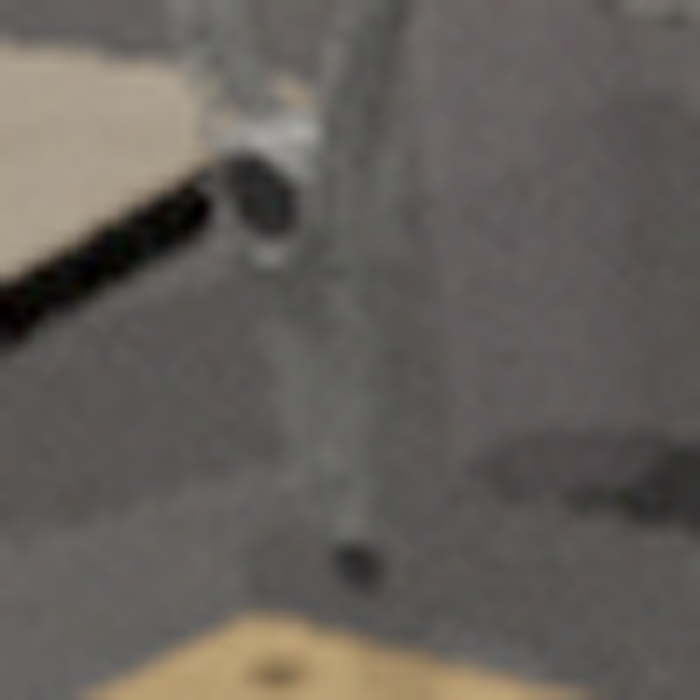

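>>> servo_tool(
  series=[
    {"jaw":50,"translation":[182,10,-55],"roll":0},
    {"jaw":50,"translation":[182,10,-55],"roll":0},
    {"jaw":50,"translation":[182,10,-55],"roll":0},
    {"jaw":50,"translation":[182,30,-55],"roll":0},
    {"jaw":50,"translation":[182,56,-55],"roll":0},
  ],
)

```text
time: 12.98
eef_pos: [0.4925, 0.0706, 0.2042]
tcp_rot: [-1.204, 1.209, -1.215]
ft_force: [1.3, 1.3, -2.2]
gripper_width: 0.0675
```

>>> servo_tool(
  series=[
    {"jaw":50,"translation":[0,0,0],"roll":0},
    {"jaw":50,"translation":[0,0,0],"roll":0},
    {"jaw":50,"translation":[0,0,0],"roll":0},
  ],
)

```text
time: 13.23
eef_pos: [0.4928, 0.0751, 0.2022]
tcp_rot: [-1.209, 1.211, -1.21]
ft_force: [0.0, 0.4, -1.6]
gripper_width: 0.0672
```

```bash
python3 -c "
from cap import *
cap('16')
go([.490,.0738,.194],-90)
crop('scene16',200,210,90,90,8,'r1');crop('top16',240,240,60,60,10,'r2')"
```

```text
t 13.33 pos [0.4934 0.0757 0.2027] az -89.96 -> transl [ 1.9  8.7 -3.4] roll 0.001 F [-0.3  0.1 -1.7] w 0.0676 j7 -1.08
```

View pics/r1.png

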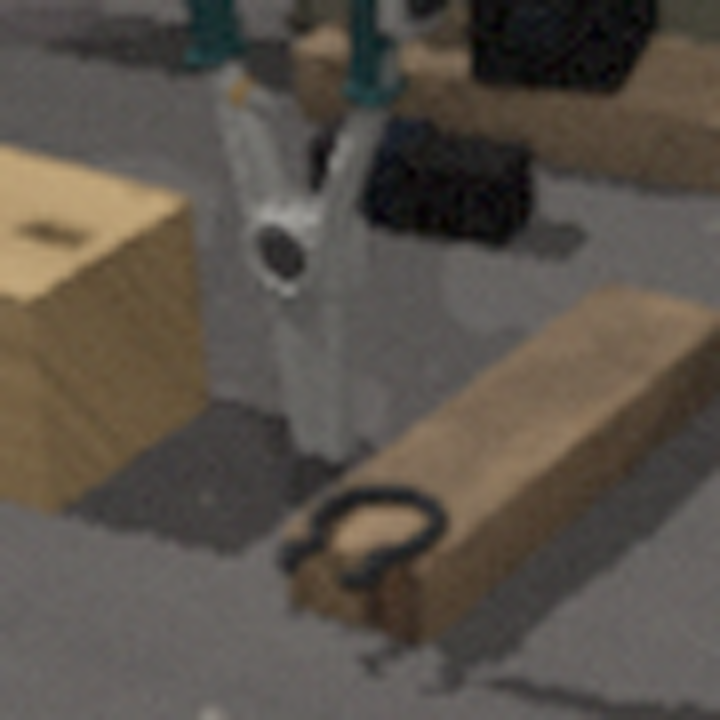

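View pics/r2.png

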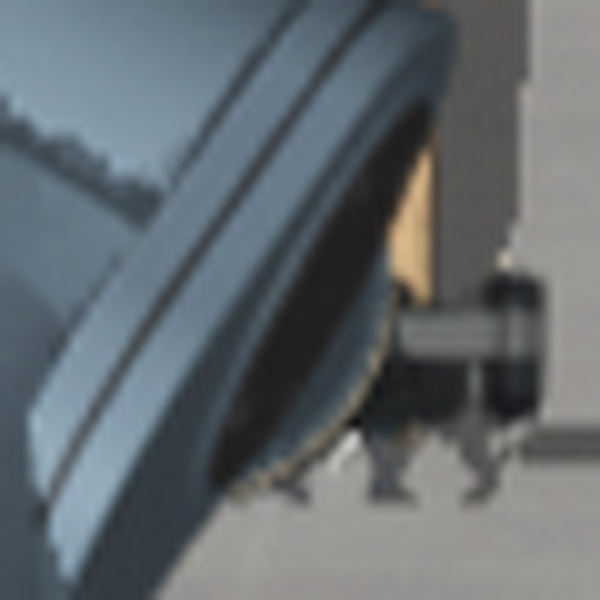

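```bash
python3 -c "
from h import *
S=load('scene16')
c=lambda p:((p-[225,255]+.5)*14-.5)
im=S['color'][255:300,225:275,::-1].astype(float)
im=np.clip((im-20)*2.2,0,255).astype(np.uint8)
im=cv2.resize(im,None,fx=14,fy=14,interpolation=cv2.INTER_CUBIC)
cv2.imwrite('pics/r3.png',im)
p=np.array([.4930,.0757,.2027])
for dz in(-.149,-.139): print(dz,c(proj(S,p+[0,0,dz])).round())
for x in(.489,.490,.491): print('notch',c(proj(S,[[x,.0738,.029],[x,.0738+.0068,.029],[x,.0738-.0068,.029]])).round().tolist())
"
```

```text
-0.149 [[218. 216.]]
-0.139 [[215. 161.]]
notch [[223.0, 364.0], [187.0, 354.0], [258.0, 375.0]]
notch [[226.0, 361.0], [191.0, 351.0], [262.0, 372.0]]
notch [[230.0, 358.0], [195.0, 348.0], [265.0, 369.0]]
```

View pics/r3.png

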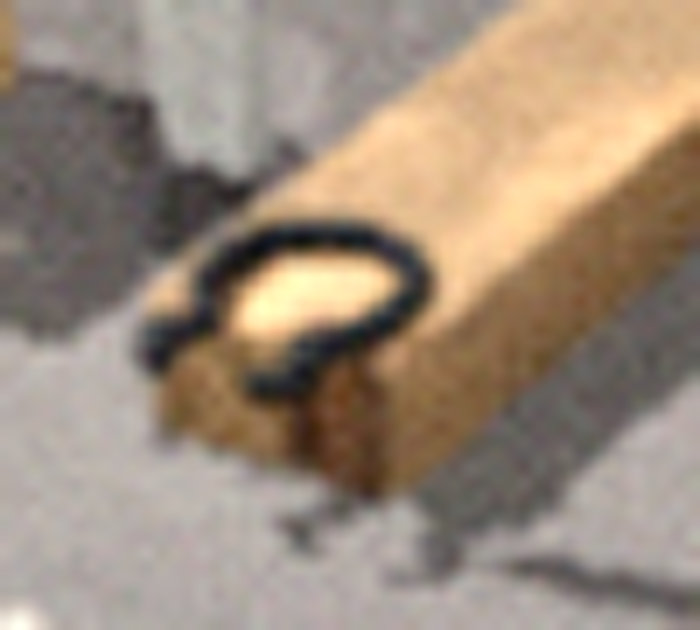

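>>> servo_tool(
  series=[
    {"jaw":50,"translation":[1,8,-2.5],"roll":0},
    {"jaw":50,"translation":[1,15,-2.5],"roll":0},
    {"jaw":50,"translation":[1,17,-2.5],"roll":0},
    {"jaw":50,"translation":[1,17,-2.5],"roll":0},
    {"jaw":50,"translation":[1,17,-2.5],"roll":0},
  ],
)

```text
time: 13.75
eef_pos: [0.4901, 0.0738, 0.1853]
tcp_rot: [-1.209, 1.21, -1.21]
ft_force: [-0.1, 0.7, -2.1]
gripper_width: 0.0677
```

```bash
cat > vv.py <<'E'
from cap import *
def vv(tag,box,s,out,g=2.2,off=20,cam="scene"):
    f=arm.grab_frame(cam);np.savez(f"pics/{cam}{tag}.npz",**f);x0,y0,w,h=box
    im=f['color'][y0:y0+h,x0:x0+w,::-1].astype(float);im=np.clip((im-off)*g,0,255).astype(np.uint8)
    cv2.imwrite(f'pics/{out}.png',cv2.resize(im,None,fx=s,fy=s,interpolation=cv2.INTER_CUBIC))
    return f,lambda p:((proj(f,p)-[x0,y0]+.5)*s-.5).round().tolist()
E
python3 -c "
from vv import *
f,c=vv('17',(215,245,60,50),13,'r4')
go([.490,.0745,.18],-90)
p=arm.state()['eef_pos'];print(c(p-[0,0,.149]),c(p-[0,0,.139]),c([.490,.0745,.029]))"
```

```text
t 13.8 pos [0.4903 0.0737 0.1855] az -90.06 -> transl [-0.8  5.5 -0.3] roll -0.001 F [-0.2 -0.4 -1.5] w 0.0676 j7 -1.05
[[339.0, 427.0]] [[336.0, 377.0]] [[337.0, 465.0]]
```

View pics/r4.png

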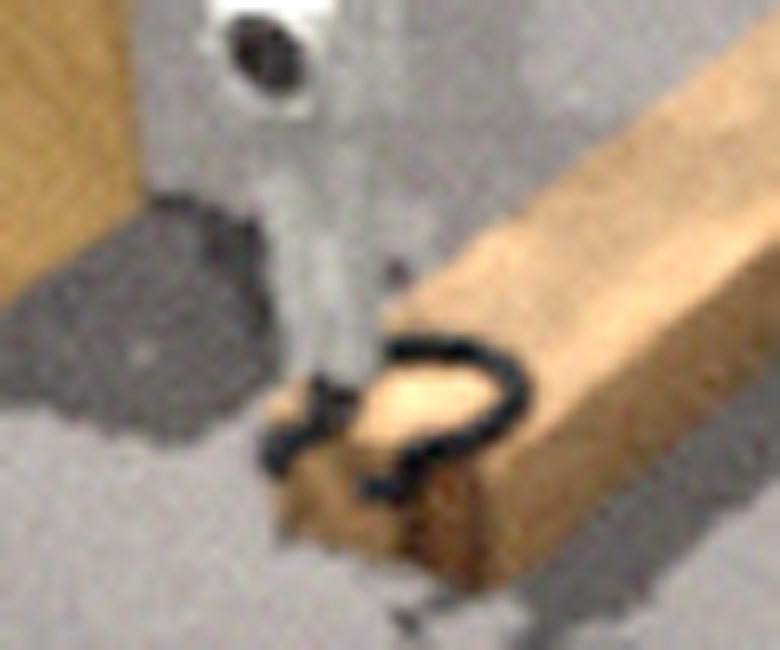

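>>> servo_tool(
  series=[
    {"jaw":50,"translation":[0,-12,-1],"roll":0},
    {"jaw":50,"translation":[0,-25,-1],"roll":0},
    {"jaw":15,"translation":[0,-25,-1],"roll":0},
    {"jaw":15,"translation":[0,-25,-1],"roll":0},
    {"jaw":15,"translation":[0,-25,-1],"roll":0},
  ],
  squeeze=46,
)

```text
time: 14.22
eef_pos: [0.4891, 0.0738, 0.2105]
tcp_rot: [-1.208, 1.21, -1.21]
ft_force: [-0.5, 0.6, -2.4]
gripper_width: 0.0397
```

>>> servo_tool(
  series=[
    {"jaw":15,"translation":[0,0,0],"roll":0},
  ],
)

```text
time: 14.3
eef_pos: [0.4889, 0.0738, 0.2102]
tcp_rot: [-1.209, 1.21, -1.21]
ft_force: [-0.5, 0.2, -1.6]
gripper_width: 0.0398
```

```bash
python3 -c "
from vv import *
f,c=vv('18',(205,215,70,80),9,'r5')
go([.490,.0745,.18],-90)
p=arm.state()['eef_pos'];print(c(p-[0,0,.149]),c(p-[0,0,.139]),c([.490,.0745,.029]))"
```

```text
t 14.35 pos [0.4889 0.0737 0.2101] az -90.06 -> transl [-0.8 30.1  1.1] roll -0.001 F [-0.3  0.5 -1.4] w 0.0397 j7 -1.09
[[315.0, 482.0]] [[313.0, 446.0]] [[323.0, 591.0]]
```

View pics/r5.png

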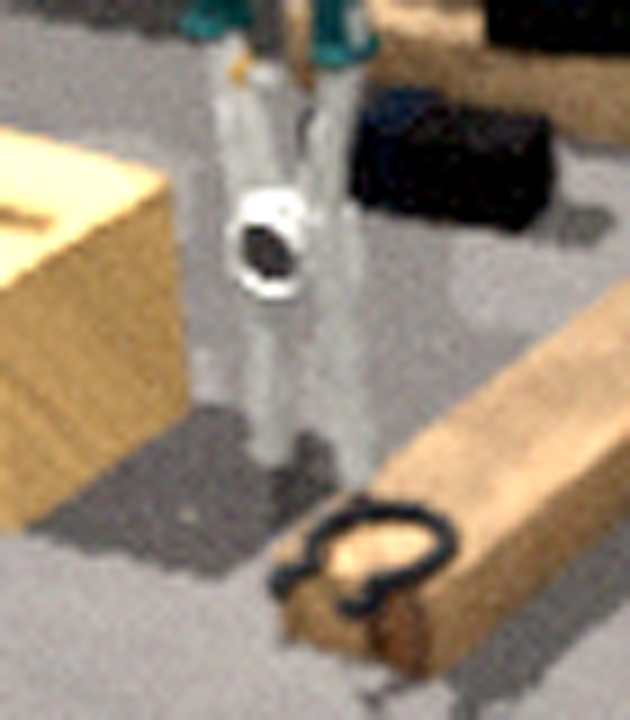

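>>> servo_tool(
  series=[
    {"jaw":15,"translation":[0,0,0],"roll":0},
    {"jaw":15,"translation":[0,0,0],"roll":0},
    {"jaw":15,"translation":[0,0,0],"roll":0},
    {"jaw":15,"translation":[0,0,0],"roll":0},
  ],
  squeeze=80,
)

```text
time: 14.68
eef_pos: [0.4891, 0.0736, 0.2104]
tcp_rot: [-1.209, 1.21, -1.21]
ft_force: [-0.3, 0.4, -1.8]
gripper_width: 0.0246
```

```bash
python3 -c "
from vv import *
f,c=vv('19',(205,215,70,80),9,'r6')
go([.490,.0745,.18],-90)
p=arm.state()['eef_pos'];print(c(p-[0,0,.149]),c(p-[0,0,.139]),c([.490,.0745,.029]))"
```

```text
t 14.73 pos [0.4891 0.0736 0.2104] az -90.08 -> transl [-0.9 30.4  0.9] roll -0.001 F [ 0.7  0.  -1.5] w 0.0247 j7 -1.09
[[316.0, 481.0]] [[314.0, 445.0]] [[323.0, 591.0]]
```

View pics/r6.png

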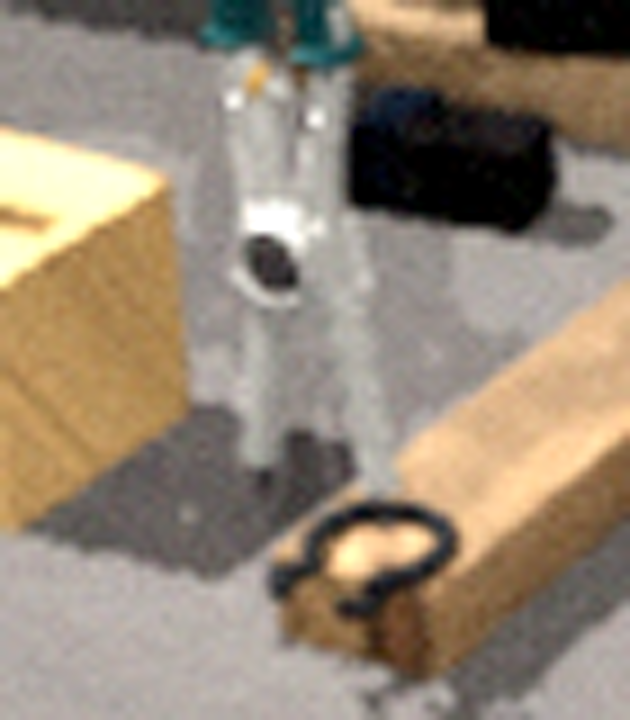

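>>> servo_tool(
  series=[
    {"jaw":15,"translation":[0,0,0],"roll":0},
    {"jaw":15,"translation":[0,0,0],"roll":0},
    {"jaw":15,"translation":[0,0,0],"roll":0},
    {"jaw":15,"translation":[0,0,0],"roll":0},
    {"jaw":15,"translation":[0,0,0],"roll":0},
  ],
  squeeze=25,
)

```text
time: 15.15
eef_pos: [0.4891, 0.0736, 0.2105]
tcp_rot: [-1.209, 1.21, -1.21]
ft_force: [-0.6, -0.2, -1.9]
gripper_width: 0.0247
```

```bash
python3 -c "
from vv import *
f,c=vv('20',(205,215,70,80),9,'r7')
go([.489,.0737,.18],-90)
p=arm.state()['eef_pos'];print(c(p-[0,0,.149]),c(p-[0,0,.139]),c([.490,.0745,.029]))"
```

```text
t 15.2 pos [0.4892 0.0736 0.2105] az -90.07 -> transl [-0.1 30.5 -0.2] roll -0.001 F [ 0.7  0.1 -2.6] w 0.0247 j7 -1.09
[[316.0, 480.0]] [[314.0, 445.0]] [[323.0, 591.0]]
```

View pics/r7.png

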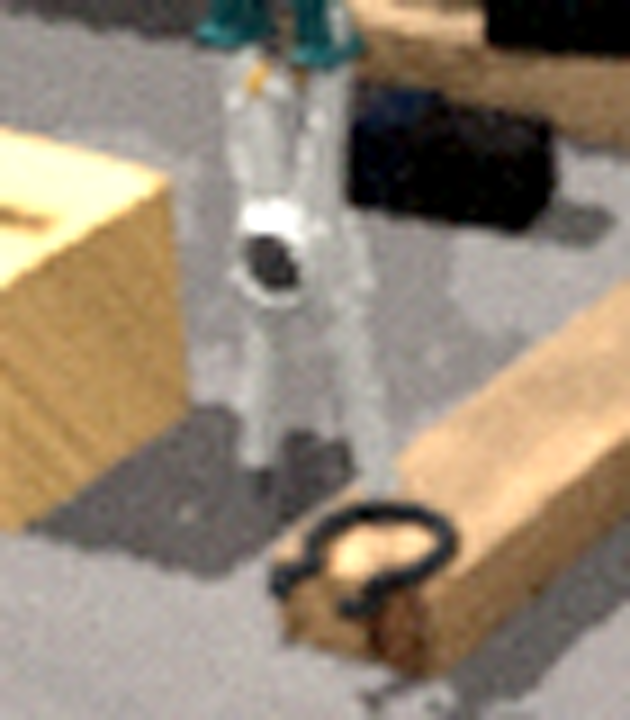

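>>> servo_tool(
  series=[
    {"jaw":45,"translation":[0,0,0],"roll":0},
    {"jaw":60,"translation":[0,0,0],"roll":0},
    {"jaw":66,"translation":[0,0,0],"roll":0},
    {"jaw":66,"translation":[0,0,0],"roll":0},
  ],
)

```text
time: 15.53
eef_pos: [0.4892, 0.0736, 0.2105]
tcp_rot: [-1.209, 1.21, -1.21]
ft_force: [-0.3, 0.6, -1.5]
gripper_width: 0.0654
```

```bash
python3 -c "
from vv import *
f,c=vv('21',(205,215,70,80),9,'r8')
go([.489,.0737,.18],-90)
p=arm.state()['eef_pos'];print(c(p-[0,0,.149]),c(p-[0,0,.139]),c([.490,.0745,.029]))"
```

```text
t 15.58 pos [0.4892 0.0736 0.2105] az -90.07 -> transl [-0.1 30.5 -0.2] roll -0.001 F [ 0.2  0.2 -1. ] w 0.0658 j7 -1.09
[[316.0, 480.0]] [[314.0, 445.0]] [[323.0, 591.0]]
```

View pics/r8.png

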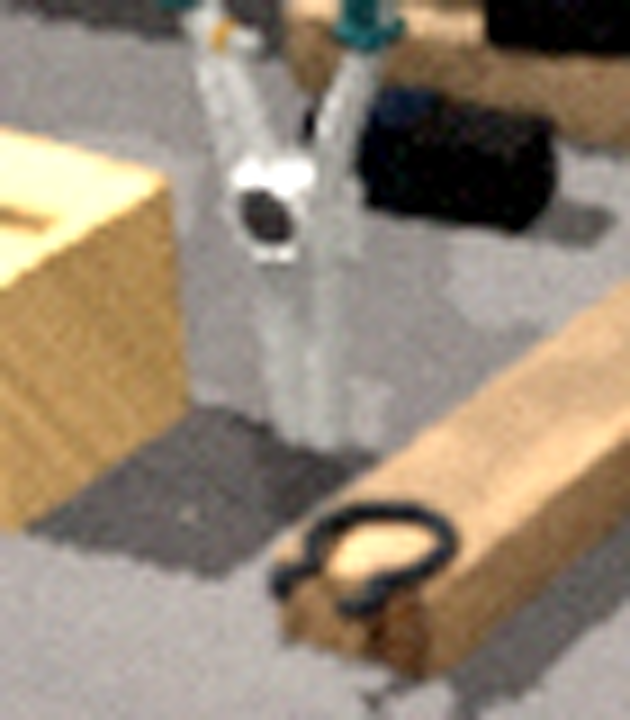

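>>> servo_tool(
  series=[
    {"jaw":67,"translation":[0,0,0],"roll":0},
    {"jaw":67,"translation":[0,0,0],"roll":0},
  ],
)

```text
time: 15.75
eef_pos: [0.4891, 0.0736, 0.2105]
tcp_rot: [-1.209, 1.21, -1.21]
ft_force: [-0.3, 0.4, -2.1]
gripper_width: 0.067
```

```bash
python3 -c "
from vv import *
f,c=vv('22',(220,235,40,40),15,'r9',3,40)
go([.489,.0737,.18],-90)
p=arm.state()['eef_pos'];print(c(p-[0,0,.149]),c(p-[0,0,.139]),c([.490,.0745,.029]))"
```

```text
t 15.8 pos [0.4891 0.0737 0.2105] az -90.07 -> transl [-0.  30.5 -0.1] roll -0.001 F [ 0.3  0.2 -2.2] w 0.0671 j7 -1.09
[[302.0, 501.0]] [[298.0, 442.0]] [[314.0, 686.0]]
```

View pics/r9.png

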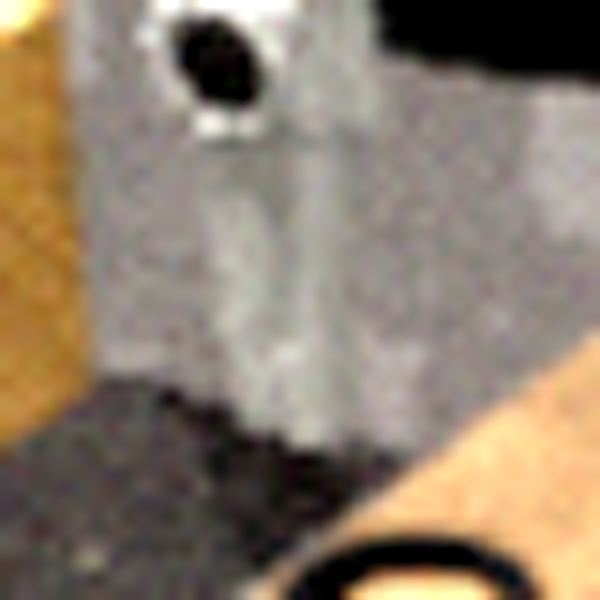

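>>> servo_tool(
  series=[
    {"jaw":67,"translation":[0,15,0],"roll":0},
    {"jaw":67,"translation":[0,24,0],"roll":0},
    {"jaw":67,"translation":[0,28,0],"roll":0},
    {"jaw":67,"translation":[0,28,0],"roll":0},
    {"jaw":67,"translation":[0,28,0],"roll":0},
  ],
)

```text
time: 16.22
eef_pos: [0.4891, 0.0735, 0.1825]
tcp_rot: [-1.209, 1.21, -1.21]
ft_force: [-1.2, -0.7, -1.1]
gripper_width: 0.0674
```

```bash
python3 -c "
from vv import *
f,c=vv('23',(220,255,50,40),15,'s1',2,20)
go([.489,.0737,.173],-90)
p=arm.state()['eef_pos'];print(c(p-[0,0,.149]),c(p-[0,0,.139]),c([.489,.0737,.029]))"
```

```text
t 16.27 pos [0.4893 0.0735 0.1828] az -90.09 -> transl [-0.2  9.8 -0.3] roll -0.002 F [-0.3  0.5 -1.5] w 0.067 j7 -1.05
[[315.0, 363.0]] [[311.0, 305.0]] [[314.0, 391.0]]
```

View pics/s1.png

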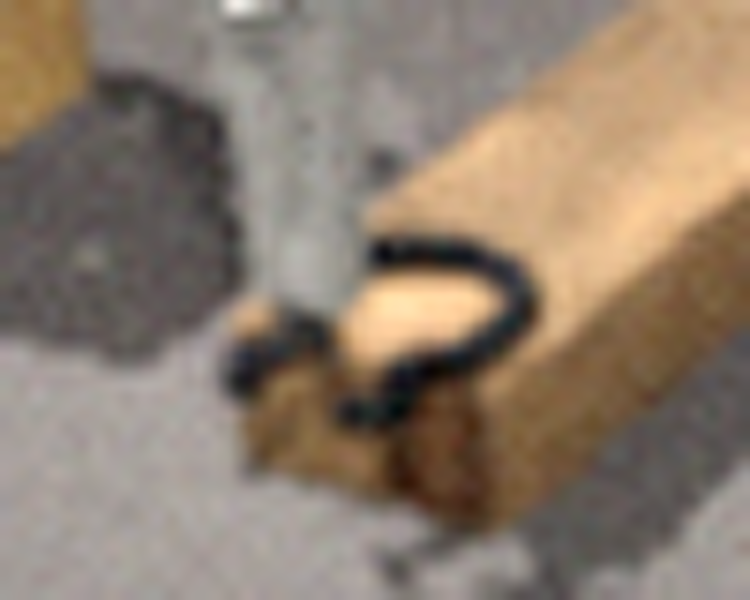

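>>> servo_tool(
  series=[
    {"jaw":67,"translation":[0,4,0],"roll":0},
    {"jaw":67,"translation":[0,7,0],"roll":0},
    {"jaw":67,"translation":[0,9,0],"roll":0},
    {"jaw":67,"translation":[0,9,0],"roll":0},
  ],
)

```text
time: 16.6
eef_pos: [0.489, 0.0737, 0.1731]
tcp_rot: [-1.209, 1.21, -1.21]
ft_force: [-0.7, -0.1, -1.6]
gripper_width: 0.067
```

```bash
python3 -c "
from vv import *
f,c=vv('24',(220,255,50,40),15,'s2',2,20)
go([.489,.0737,.173],-90)
p=arm.state()['eef_pos'];print(c(p-[0,0,.149]),c(p-[0,0,.139]),c([.489,.0737,.029]))"
```

```text
t 16.65 pos [0.489  0.0736 0.1733] az -90.07 -> transl [-0.1  0.3 -0. ] roll -0.001 F [-0.6  0.9 -1.9] w 0.067 j7 -1.04
[[316.0, 418.0]] [[313.0, 360.0]] [[314.0, 391.0]]
```

View pics/s2.png

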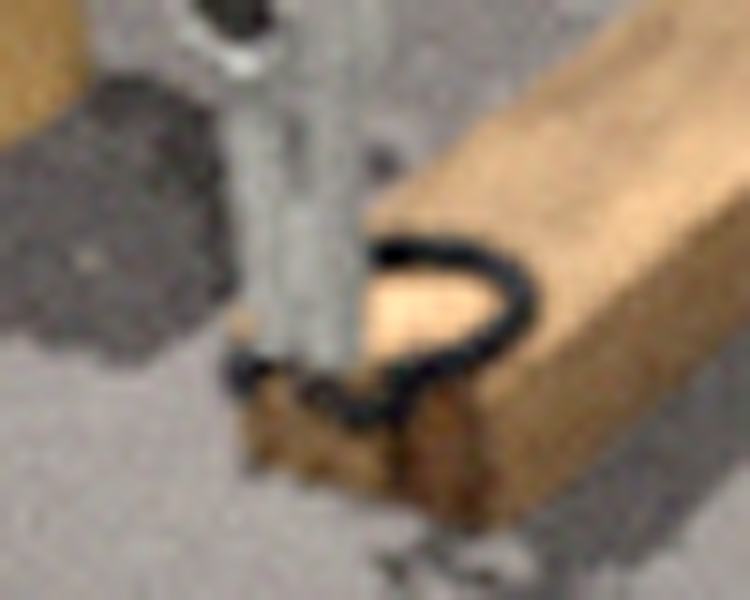

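>>> servo_tool(
  series=[
    {"jaw":63,"translation":[0,-1.2,0],"roll":0},
    {"jaw":59,"translation":[0,-2.5,0],"roll":0},
    {"jaw":55,"translation":[0,-4,0],"roll":0},
    {"jaw":55,"translation":[0,-4,0],"roll":0},
  ],
  squeeze=85,
)

```text
time: 16.98
eef_pos: [0.4894, 0.0736, 0.1779]
tcp_rot: [-1.208, 1.21, -1.21]
ft_force: [-0.1, -1.1, -1.0]
gripper_width: 0.055
```

```bash
python3 -c "
from vv import *
f,c=vv('25',(220,255,50,40),15,'s3',2,20)
go([.489,.0737,.173],-90)
p=arm.state()['eef_pos'];print(c(p-[0,0,.149]),c(p-[0,0,.139]),c([.489,.0737,.029]))"
```

```text
t 17.03 pos [0.4893 0.0737 0.1778] az -90.06 -> transl [-0.   4.8 -0.3] roll -0.001 F [-0.1  0.2 -2.6] w 0.0556 j7 -1.04
[[316.0, 391.0]] [[312.0, 333.0]] [[314.0, 391.0]]
```

View pics/s3.png

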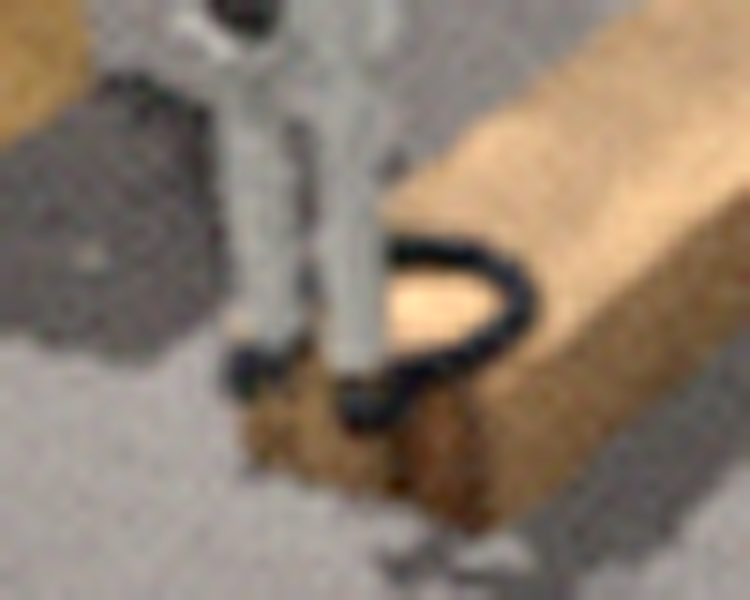

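>>> servo_tool(
  series=[
    {"jaw":51,"translation":[0,-0.8,0],"roll":0},
    {"jaw":47,"translation":[0,-1.5,0],"roll":0},
    {"jaw":43,"translation":[0,-2.2,0],"roll":0},
    {"jaw":40,"translation":[0,-2.8,0],"roll":0},
    {"jaw":40,"translation":[0,-2.8,0],"roll":0},
  ],
  squeeze=85,
)

```text
time: 17.45
eef_pos: [0.4892, 0.0736, 0.1804]
tcp_rot: [-1.209, 1.21, -1.21]
ft_force: [0.8, 0.0, -1.4]
gripper_width: 0.041
```

```bash
python3 -c "
from vv import *
f,c=vv('26',(220,255,50,40),15,'s4',2,20)
go([.489,.0737,.173],-90)
p=arm.state()['eef_pos'];print(c(p-[0,0,.149]),c(p-[0,0,.139]),c([.489,.0737,.029]))"
```

```text
t 17.5 pos [0.4892 0.0736 0.1803] az -90.07 -> transl [-0.1  7.3 -0.2] roll -0.001 F [ 0.  -0.1 -1.5] w 0.0408 j7 -1.05
[[314.0, 377.0]] [[310.0, 319.0]] [[314.0, 391.0]]
```

View pics/s4.png

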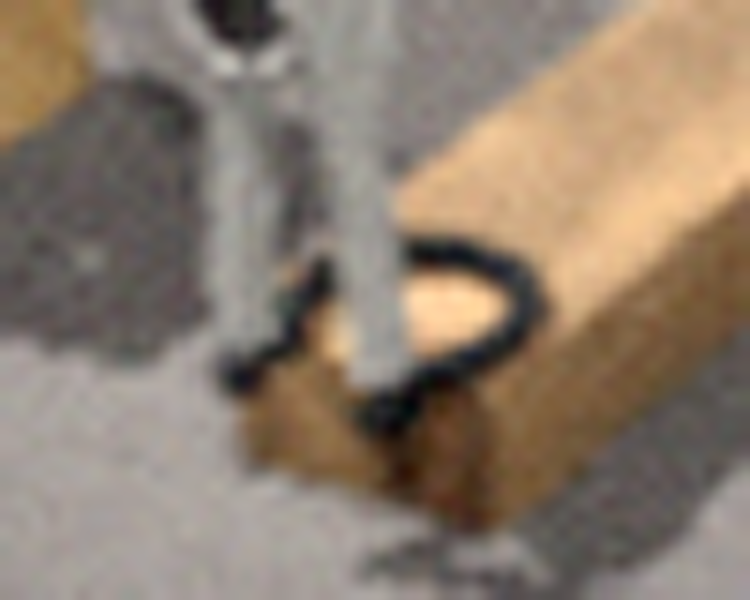

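>>> servo_tool(
  series=[
    {"jaw":36,"translation":[0,-0.6,0],"roll":0},
    {"jaw":32,"translation":[0,-1.0,0],"roll":0},
    {"jaw":15,"translation":[0,-1.5,0],"roll":0},
    {"jaw":15,"translation":[0,-1.5,0],"roll":0},
    {"jaw":15,"translation":[0,-1.5,0],"roll":0},
  ],
  squeeze=85,
)

```text
time: 17.92
eef_pos: [0.4891, 0.0736, 0.1818]
tcp_rot: [-1.209, 1.21, -1.21]
ft_force: [-1.1, -0.5, -2.2]
gripper_width: 0.0245
```

```bash
python3 -c "
from vv import *
f,c=vv('27',(220,255,50,40),15,'s5',2,20)
go([.489,.0737,.173],-90)
p=arm.state()['eef_pos'];print(c(p-[0,0,.149]),c(p-[0,0,.139]),c([.489,.0737,.029]))"
```

```text
t 17.97 pos [0.4892 0.0737 0.1818] az -90.07 -> transl [-0.   8.8 -0.2] roll -0.001 F [-0.4  0.2 -1.6] w 0.0244 j7 -1.05
[[314.0, 368.0]] [[310.0, 311.0]] [[314.0, 391.0]]
```

View pics/s5.png

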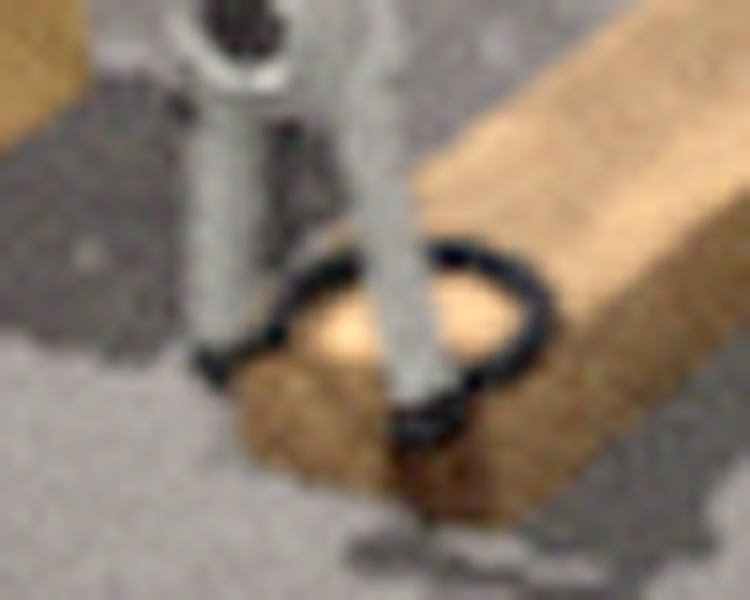

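>>> servo_tool(
  series=[
    {"jaw":15,"translation":[0,-2,0],"roll":0},
    {"jaw":15,"translation":[0,-6,0],"roll":0},
    {"jaw":15,"translation":[0,-14,0],"roll":0},
    {"jaw":15,"translation":[0,-24,0],"roll":0},
    {"jaw":15,"translation":[0,-35,0],"roll":0},
  ],
)

```text
time: 18.38
eef_pos: [0.4891, 0.0735, 0.2179]
tcp_rot: [-1.209, 1.21, -1.21]
ft_force: [0.3, -0.1, -1.5]
gripper_width: 0.0247
```

>>> servo_tool(
  series=[
    {"jaw":15,"translation":[0,0,0],"roll":0},
    {"jaw":15,"translation":[0,0,0],"roll":0},
    {"jaw":15,"translation":[0,0,0],"roll":0},
  ],
)

```text
time: 18.63
eef_pos: [0.4891, 0.0739, 0.2168]
tcp_rot: [-1.208, 1.21, -1.21]
ft_force: [0.3, 0.5, -2.1]
gripper_width: 0.0245
```

```bash
python3 -c "
from vv import *
f,c=vv('28',(215,225,55,60),12,'s6',2,20)
go([.489,.0737,.173],-90)
p=arm.state()['eef_pos'];q=p-[0,0,.1528];print(c(q),c(q+[.021,0,0]))
vv('28',(240,240,60,60),10,'s7',1,0,'top')"
```

```text
t 18.68 pos [0.4889 0.0738 0.2166] az -90.05 -> transl [ 0.2 43.6  0.1] roll -0.001 F [ 0.  -0.6 -3. ] w 0.0243 j7 -1.1
[[299.0, 510.0]] [[366.0, 460.0]]
```

View pics/s6.png

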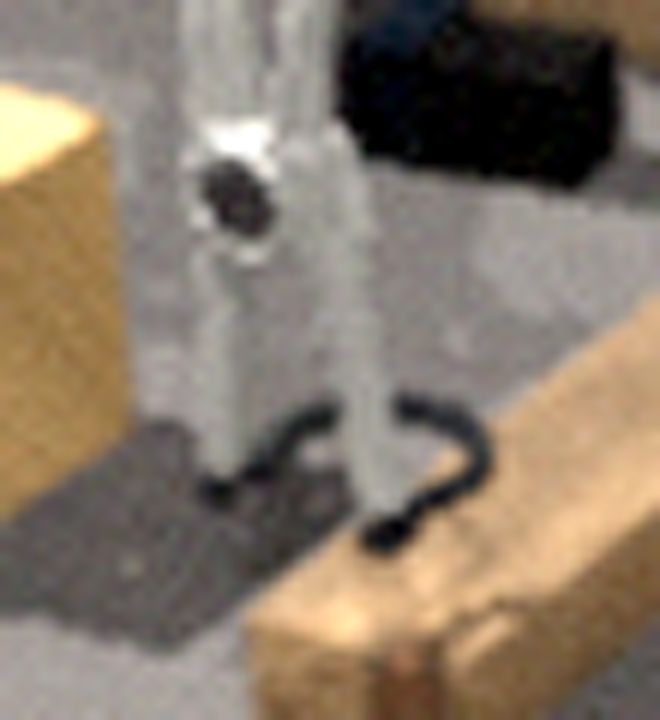

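View pics/s7.png

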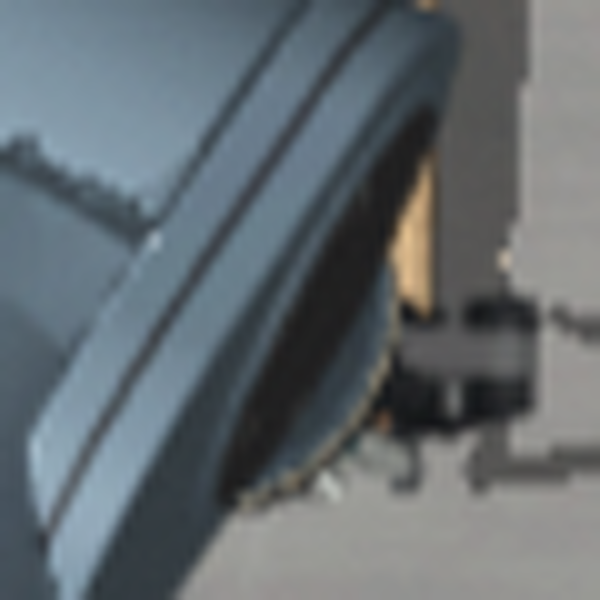

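>>> servo_tool(
  series=[
    {"jaw":15,"translation":[8,-15,3],"roll":0},
    {"jaw":15,"translation":[24,-30,10],"roll":0},
    {"jaw":15,"translation":[48,-38,19],"roll":0},
    {"jaw":15,"translation":[76,-38,30],"roll":0},
    {"jaw":15,"translation":[104,-38,41],"roll":0},
  ],
)

```text
time: 19.15
eef_pos: [0.5305, -0.031, 0.2549]
tcp_rot: [-1.209, 1.209, -1.209]
ft_force: [-0.6, -0.2, -2.5]
gripper_width: 0.0246
```

>>> servo_tool(
  series=[
    {"jaw":15,"translation":[28,0,11],"roll":0},
    {"jaw":15,"translation":[56,0,22],"roll":0},
    {"jaw":15,"translation":[82,0,32],"roll":0},
    {"jaw":15,"translation":[102,0,40],"roll":0},
    {"jaw":15,"translation":[114,0,46],"roll":0},
  ],
)

```text
time: 19.57
eef_pos: [0.5758, -0.1475, 0.2544]
tcp_rot: [-1.209, 1.212, -1.213]
ft_force: [0.3, 0.0, -1.7]
gripper_width: 0.025
```

```bash
python3 -c "
from h import *
go([.5807,-.1587,.252],-90)"
```

```text
t 19.57 pos [ 0.5758 -0.1475  0.2544] az -90.23 -> transl [11.1  2.4  4.9] roll -0.004 F [ 0.3  0.  -1.7] w 0.025 j7 -0.81
```

>>> servo_tool(
  series=[
    {"jaw":15,"translation":[8,0,3],"roll":0},
    {"jaw":15,"translation":[13,1,5],"roll":0},
    {"jaw":15,"translation":[13,1,5],"roll":0},
    {"jaw":15,"translation":[13,1,5],"roll":0},
    {"jaw":15,"translation":[13,1,5],"roll":0},
  ],
)

```text
time: 19.98
eef_pos: [0.5808, -0.1562, 0.2535]
tcp_rot: [-1.209, 1.21, -1.208]
ft_force: [0.2, -0.5, -1.8]
gripper_width: 0.0248
```

```bash
cat > rg.py <<'E'
from vv import *
def rg(tag,out,box=(300,200,100,75),s=8,H=(.6017,-.1587),dz=.1528,tgt=(.5807,-.1587,.252)):
    f,c=vv(tag,box,s,out,1.6,15)
    go(tgt,-90)
    p=arm.state()['eef_pos'];q=p-[-.021,0,dz]
    im=cv2.imread(f'pics/{out}.png')
    for cc,r,z,col in((q[:2],.017,q[2],(255,0,0)),(H,.015,.076,(0,0,255)),(H,.015,.058,(0,255,0))):
        cv2.polylines(im,[np.array(c(circ(cc,r,z))).astype(int)],True,col,1)
    cv2.imwrite(f'pics/{out}o.png',im)
E
python3 -c "
from rg import *
rg('30','t1')
vv('30',(300,190,100,75),8,'t2',1,0,'top')"
```

```text
t 20.03 pos [ 0.5808 -0.1562  0.2537] az -89.99 -> transl [ 2.5  1.7 -0.1] roll 0.0 F [-1.   0.1 -1.3] w 0.0243 j7 -0.8
```

View pics/t1o.png

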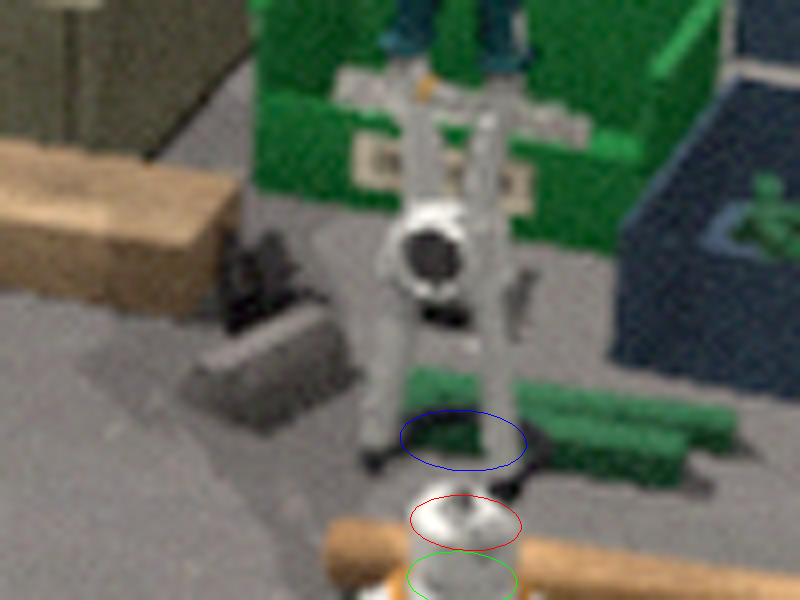

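View pics/t1.png

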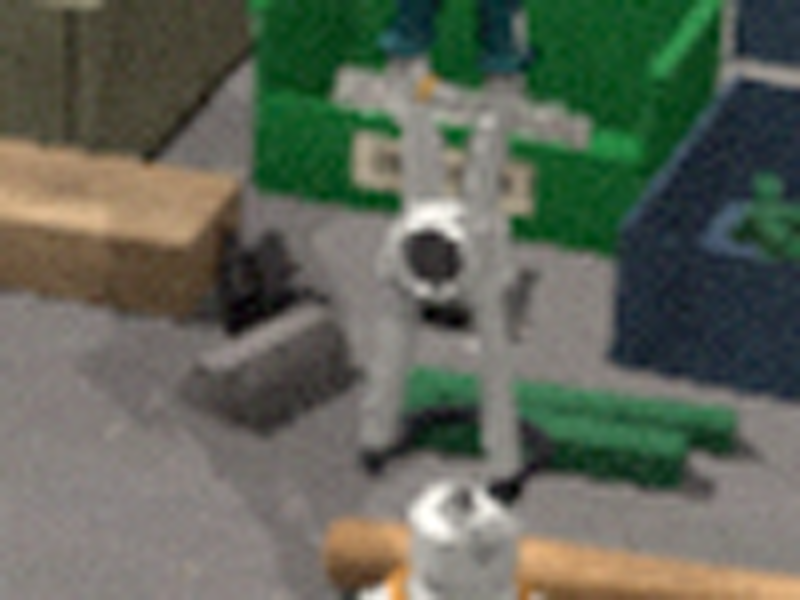

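View pics/t2.png

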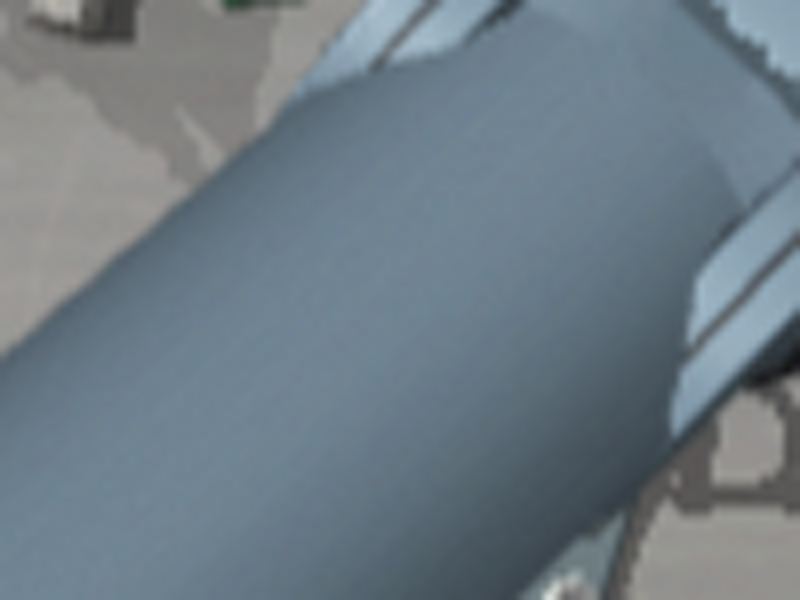

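```bash
python3 -c "
from h import *
S=load('scene30');c=lambda p:((proj(S,p)-[300,200]+.5)*8-.5).round()
p=np.array([.5808,-.1562,.2537-.1528])
print(c(p),c(p+[0,.0195,0]),c(p-[0,.0195,0]),c(p+[.021,0,0]), c([.6017,-.1587,.08]),c([.6017,-.1587,.076]))
print(c(circ((p[0]+.021,p[1]),.0215,p[2],9)))
print(c(p+[0,0,.080]),c(p+[-.008,0,.080]))
"
```

```text
[[433. 473.]] [[365. 456.]] [[502. 490.]] [[463. 440.]] [[466. 509.]] [[466. 522.]]
[[492. 407.]
 [432. 404.]
 [389. 421.]
 [388. 451.]
 [432. 474.]
 [494. 477.]
 [537. 458.]
 [536. 429.]
 [492. 407.]]
[[450. 198.]] [[438. 210.]]
```

```bash
python3 -c "
from h import *
S=load('scene30');s=20;x0,y0=340,242
im=S['color'][y0:y0+30,x0:x0+36,::-1].astype(float);im=np.clip((im-10)*2.5,0,255).astype(np.uint8)
im=cv2.resize(im,None,fx=s,fy=s,interpolation=cv2.INTER_CUBIC)
c=lambda p:((proj(S,p)-[x0,y0]+.5)*s-.5)
q=np.array([.6018,-.1562,.1009])
im2=im.copy()
for r,col in((.017,(255,0,0)),(.0215,(255,0,255))): cv2.polylines(im2,[c(circ(q,r,q[2])).astype(int)],True,col,1)
cv2.imwrite('pics/t3.png',np.vstack([im]));cv2.imwrite('pics/t3o.png',im2)
"
```

```text
(no output)
```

View pics/t3.png

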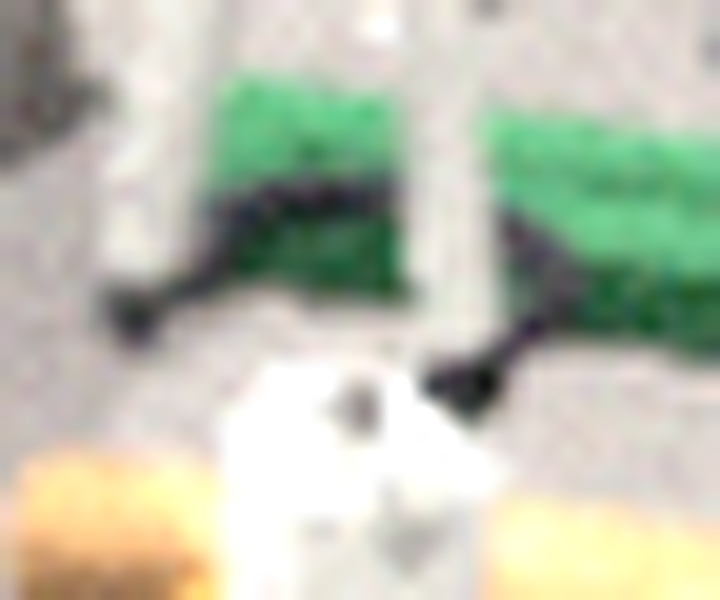

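View pics/t3o.png

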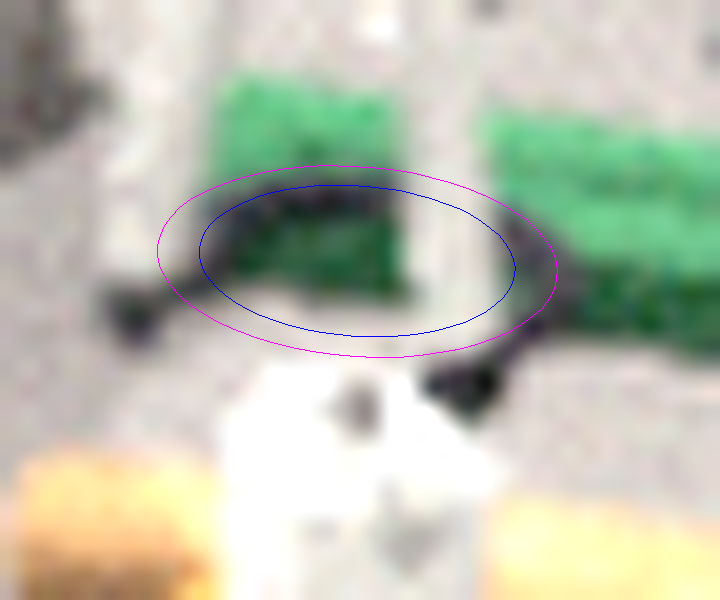

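>>> servo_tool(
  series=[
    {"jaw":15,"translation":[0.5,5,0.7],"roll":0},
    {"jaw":15,"translation":[0.5,10,0.7],"roll":0},
    {"jaw":15,"translation":[0.5,14,0.7],"roll":0},
    {"jaw":15,"translation":[0.5,14,0.7],"roll":0},
    {"jaw":15,"translation":[0.5,14,0.7],"roll":0},
  ],
)

```text
time: 20.5
eef_pos: [0.5814, -0.1578, 0.2394]
tcp_rot: [-1.209, 1.211, -1.21]
ft_force: [-0.2, -0.7, -1.6]
gripper_width: 0.0244
```

```bash
cat >> rg.py <<'E'
def rz(tag,out,x0=335,y0=235,w=40,h=40,s=18):
    f=arm.grab_frame("scene");np.savez(f"pics/scene{tag}.npz",**f)
    im=f['color'][y0:y0+h,x0:x0+w,::-1].astype(float);im=np.clip((im-5)*1.5,0,255).astype(np.uint8)
    im=cv2.resize(im,None,fx=s,fy=s,interpolation=cv2.INTER_CUBIC)
    cv2.imwrite(f'pics/{out}.png',im);go((.5817,-.1569,.2108),-90)
E
python3 -c "
from rg import *
rz('31','t4')"
```

```text
t 20.55 pos [ 0.5815 -0.158   0.2397] az -90.07 -> transl [-1.1 28.9  0.2] roll -0.001 F [ 0.3  0.6 -1.5] w 0.0243 j7 -0.78
```

View pics/t4.png

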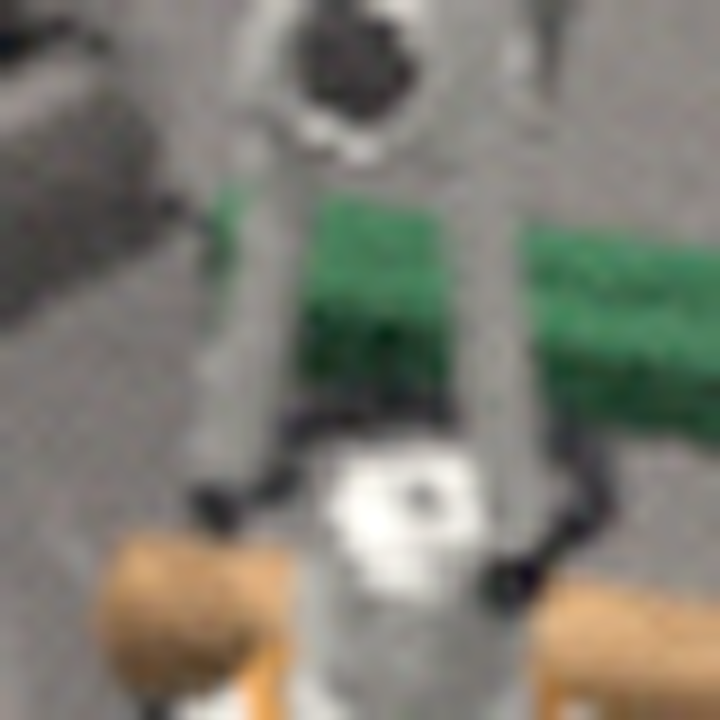

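```bash
python3 -c "
from h import *
S=load('scene31');s=18;x0,y0=335,235
im=cv2.imread('pics/t4.png')
c=lambda p:((proj(S,p)-[x0,y0]+.5)*s-.5)
q=np.array([.6025,-.158,.2397-.1528])
print(c(q),c([.6017,-.1587,.08]),c([.6017,-.1587,.0869]))
for cc,r,z,col in((q,.017,q[2],(255,0,0)),(q,.0215,q[2],(255,0,255)),((.6017,-.1587),.015,.076,(0,0,255))): cv2.polylines(im,[c(circ(cc,r,z)).astype(int)],True,col,1)
cv2.imwrite('pics/t4o.png',im)
"
```

```text
[[420.5077275  462.68388296]] [[420.00427282 516.73196924]] [[423.43501838 466.91575281]]
```

View pics/t4o.png

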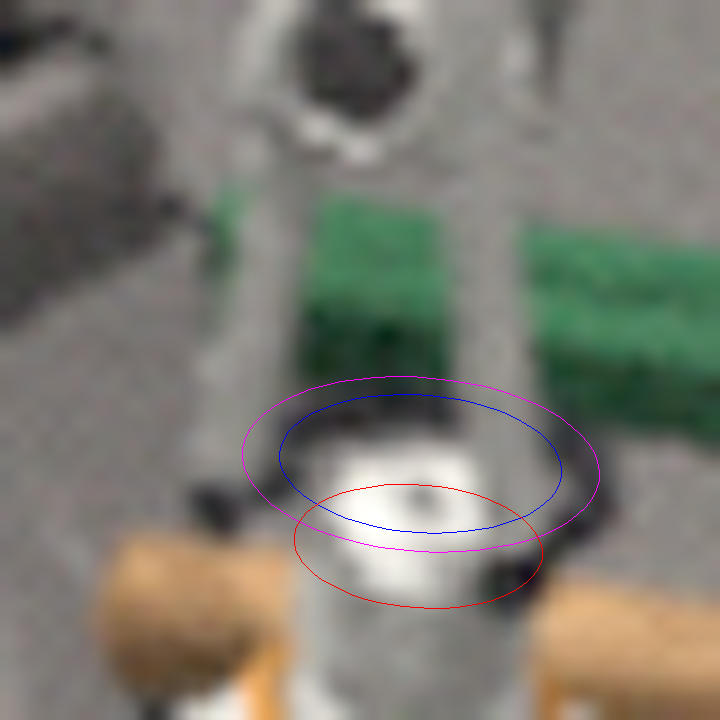

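```bash
python3 -c "
from h import *
for tag,p,x0,y0 in(('27',(.4892,.0737,.1818),225,258),('28',(.4889,.0738,.2166),222,250)):
    S=load('scene'+tag);s=18
    im=S['color'][y0:y0+34,x0:x0+40,::-1].astype(float);im=np.clip((im-5)*2,0,255).astype(np.uint8)
    im=cv2.resize(im,None,fx=s,fy=s,interpolation=cv2.INTER_CUBIC)
    c=lambda p:((proj(S,p)-[x0,y0]+.5)*s-.5)
    q=np.array(p)+[.021,0,-.1528]
    for r,col in((.017,(255,0,0)),(.0215,(255,0,255))): cv2.polylines(im,[c(circ(q,r,q[2])).astype(int)],True,col,1)
    cv2.imwrite(f'pics/u{tag}.png',im)
"
```

```text
(no output)
```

View pics/u27.png

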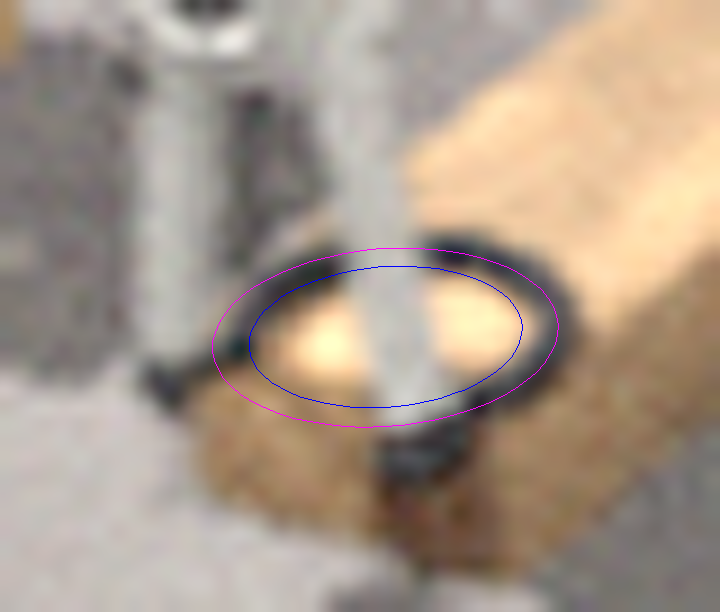

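View pics/u28.png

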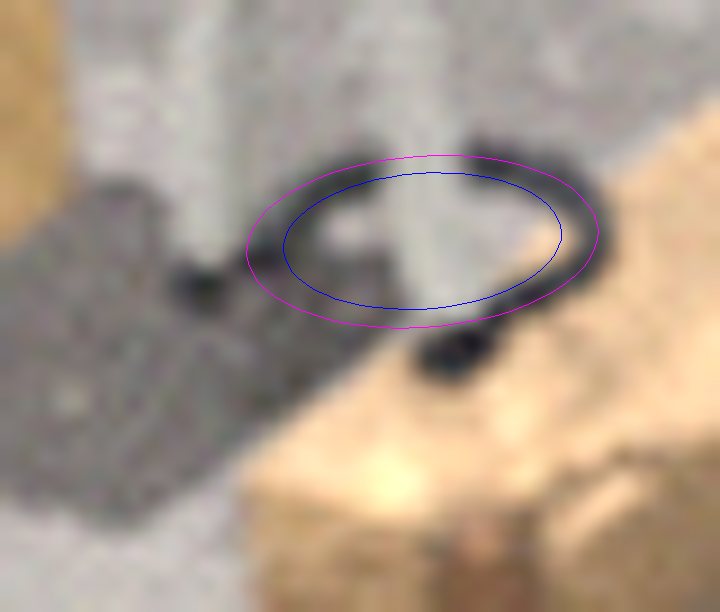

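```bash
python3 -c "
from h import *
S=load('scene16');c=lambda p:((proj(S,p)-[225,255]+.5)*14-.5).round()
print(c([[.4985,.0495,0],[.4995,.0972,0],[.4985,.0495,.027],[.4995,.0972,.027],[.6742,.0491,.027]]))
S=load('scene0');x0,y0=150,170;c=lambda p:((proj(S,p)-[x0,y0]+.5)*5-.5).round()
print(c([[.5091,.3202,.073],[.5079,.1895,.073],[.5867,.1884,.073],[.586,.3205,.073],[.508,.1895,0],[.6742,.0491,.027]]))
S=load('scene10');c=lambda p:((proj(S,p)-[310,220]+.5)*7-.5).round()
b=np.array([[ 0.6519,-0.133,.016],[ 0.6269,-0.2109,.016],[ 0.5486,-0.1848,.016],[0.575,-0.1072,.016]])+[.001,.001,0]
print(c(b))
crop('scene0',230,255,100,75,8,'v1');crop('scene0',160,220,100,75,8,'v2')
c8=lambda p:((proj(load('scene0'),p)-[230,255]+.5)*8-.5).round()
print(c8([[.4985,.0495,0],[.4995,.0972,0],[.4985,.0495,.027],[.4995,.0972,.027]]))
c8=lambda p:((proj(load('scene0'),p)-[160,220]+.5)*8-.5).round()
print(c8([[.5091,.3202,.073],[.5079,.1895,.073],[.5867,.1884,.073],[.586,.3205,.073],[.508,.1895,0]]))
"
```

```text
[[393. 528.]
 [153. 449.]
 [385. 386.]
 [142. 308.]
 [934. -70.]]
[[ 55. 331.]
 [266. 392.]
 [373. 327.]
 [164. 273.]
 [281. 527.]
 [708. 400.]]
[[310. 386.]
 [505. 481.]
 [338. 584.]
 [143. 476.]]
[[184. 302.]
 [ 47. 256.]
 [180. 220.]
 [ 41. 176.]]
[[  8. 130.]
 [346. 227.]
 [517. 123.]
 [182.  37.]
 [370. 443.]]
```

View pics/v1.png

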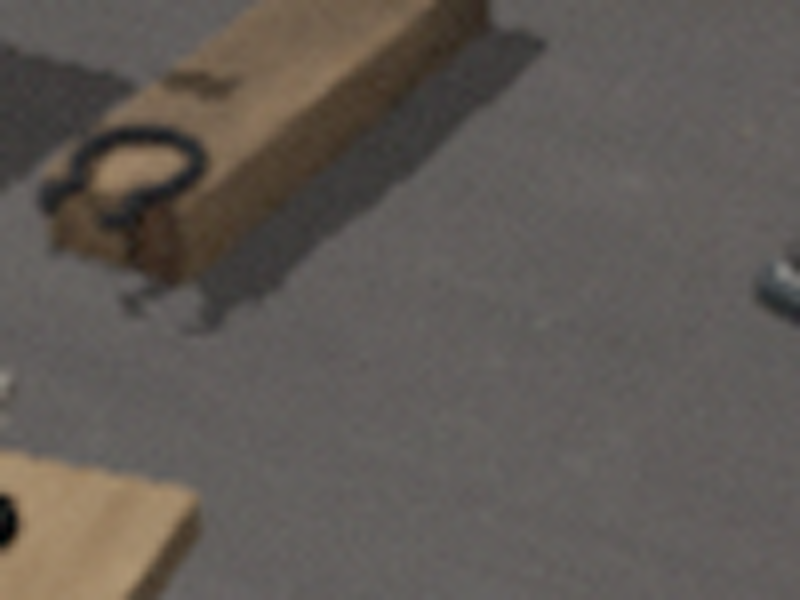

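View pics/v2.png

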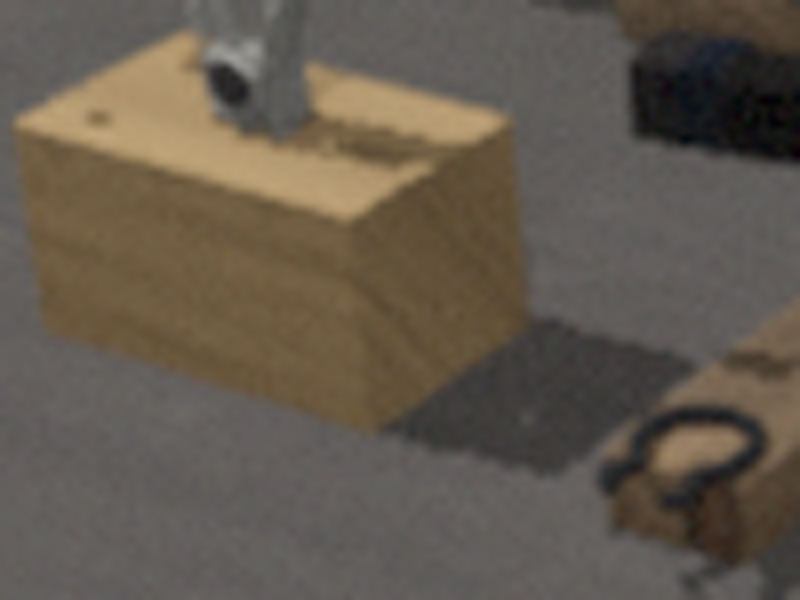

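>>> servo_tool(
  series=[
    {"jaw":15,"translation":[-0.9,0,1.2],"roll":0},
    {"jaw":15,"translation":[-0.9,3,1.2],"roll":0},
    {"jaw":15,"translation":[-0.9,6,1.2],"roll":0},
    {"jaw":15,"translation":[-0.9,8,1.2],"roll":0},
    {"jaw":15,"translation":[-0.9,8,1.2],"roll":0},
  ],
)

```text
time: 20.97
eef_pos: [0.5826, -0.1569, 0.2312]
tcp_rot: [-1.209, 1.211, -1.209]
ft_force: [0.2, -0.1, -2.2]
gripper_width: 0.0246
```

```bash
python3 -c "
from rg import *
rz('32','t5')"
```

```text
t 21.02 pos [ 0.5826 -0.157   0.2315] az -90.07 -> transl [-0.1 20.7 -0.9] roll -0.001 F [-0.4 -0.5 -3.2] w 0.0246 j7 -0.78
```

View pics/t5.png

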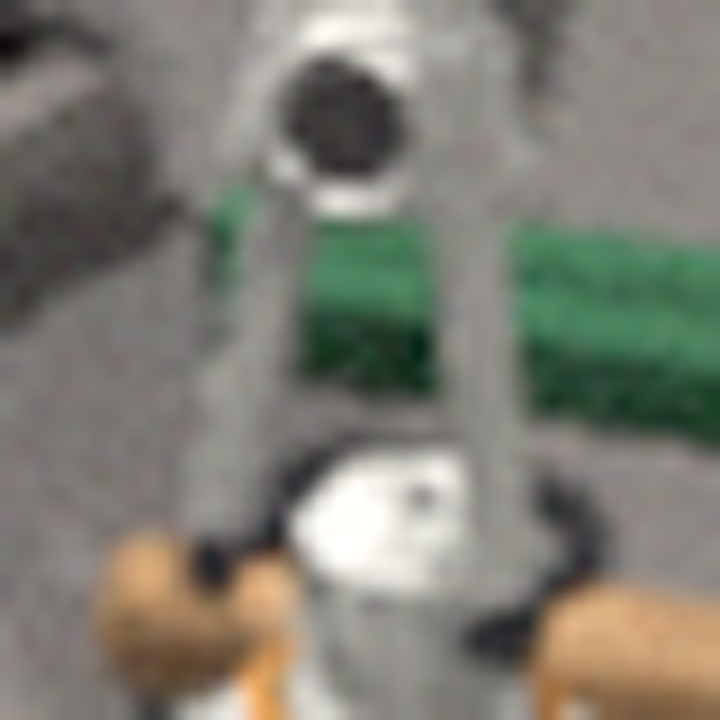

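>>> servo_tool(
  series=[
    {"jaw":15,"translation":[-0.6,2,0],"roll":0},
    {"jaw":15,"translation":[-0.6,4,0],"roll":0},
    {"jaw":15,"translation":[-0.6,6,0],"roll":0},
    {"jaw":15,"translation":[-0.6,6,0],"roll":0},
  ],
)

```text
time: 21.35
eef_pos: [0.5826, -0.1563, 0.2253]
tcp_rot: [-1.209, 1.21, -1.21]
ft_force: [0.2, 0.6, -2.3]
gripper_width: 0.0243
```

```bash
python3 -c "
from rg import *
rz('33','t6')"
```

```text
t 21.4 pos [ 0.5827 -0.1564  0.2255] az -90.07 -> transl [ 0.6 14.7 -1. ] roll -0.001 F [-0.7  0.5 -1.6] w 0.0245 j7 -0.77
```

View pics/t6.png

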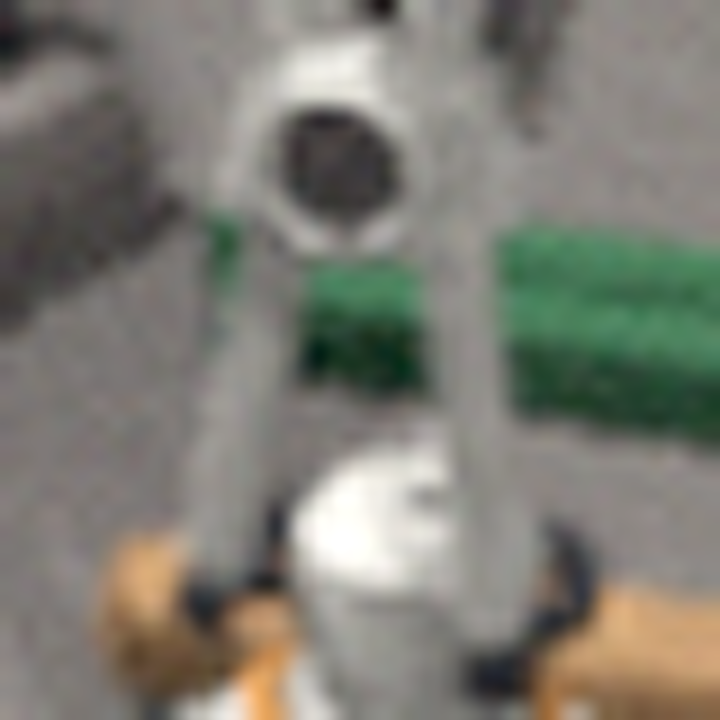

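>>> servo_tool(
  series=[
    {"jaw":15,"translation":[0,2,0],"roll":0},
    {"jaw":15,"translation":[0,4,0],"roll":0},
    {"jaw":15,"translation":[0,6,0],"roll":0},
    {"jaw":15,"translation":[0,8,0],"roll":0},
  ],
)

```text
time: 21.73
eef_pos: [0.5827, -0.1565, 0.2176]
tcp_rot: [-1.209, 1.21, -1.21]
ft_force: [-0.4, -0.3, -1.6]
gripper_width: 0.0248
```

>>> servo_tool(
  series=[
    {"jaw":15,"translation":[0,2,0],"roll":0},
    {"jaw":15,"translation":[0,4,0],"roll":0},
    {"jaw":15,"translation":[0,4,0],"roll":0},
  ],
)

```text
time: 21.98
eef_pos: [0.5826, -0.1564, 0.2133]
tcp_rot: [-1.209, 1.211, -1.21]
ft_force: [0.1, -0.0, -2.1]
gripper_width: 0.0244
```

```bash
python3 -c "
from rg import *
rz('34','t7',335,245)
S=load('scene34');c=lambda p:((proj(S,p)-[335,245]+.5)*18-.5).round()
print(c([[.6017,-.1587,z] for z in(.08,.062,.058,.054,.052)]))
im=cv2.imread('pics/t7.png')
for r,z,col in((.0215,.058,(255,0,255)),(.02,.052,(0,255,0)),(.015,.062,(0,0,255)),(.015,.054,(0,0,255))): cv2.polylines(im,[(c(circ((.6017,-.1587),r,z))+[0,-22]).astype(int)],True,col,1)
cv2.imwrite('pics/t7o.png',im)"
```

```text
t 22.03 pos [ 0.5827 -0.1564  0.2135] az -90.07 -> transl [ 0.5  2.7 -1. ] roll -0.001 F [-0.7 -0.1 -2.4] w 0.0248 j7 -0.76
[[420. 337.]
 [411. 465.]
 [409. 493.]
 [407. 522.]
 [406. 536.]]
```

View pics/t7.png

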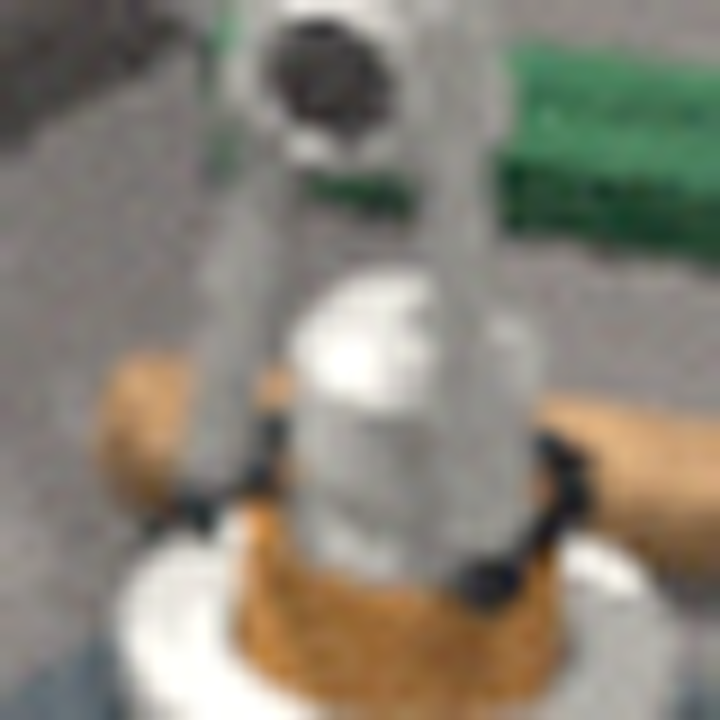

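View pics/t7o.png

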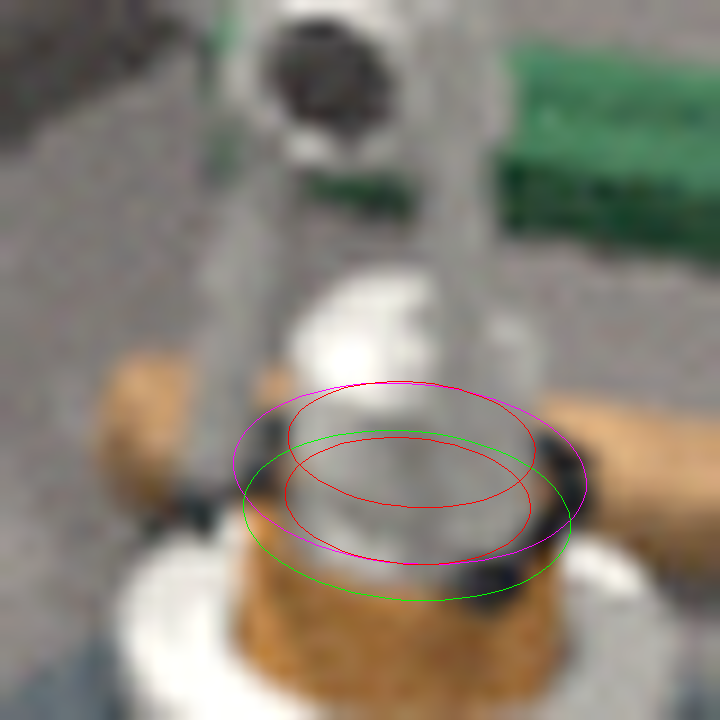

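>>> servo_tool(
  series=[
    {"jaw":15,"translation":[0,0.8,0],"roll":0},
    {"jaw":15,"translation":[0,0.8,0],"roll":0},
    {"jaw":15,"translation":[0,0.8,0],"roll":0},
    {"jaw":15,"translation":[0,0.8,0],"roll":0},
    {"jaw":15,"translation":[0,0.8,0],"roll":0},
  ],
)

```text
time: 22.45
eef_pos: [0.5828, -0.1565, 0.2131]
tcp_rot: [-1.209, 1.21, -1.21]
ft_force: [0.0, -1.1, -2.3]
gripper_width: 0.0244
```

```bash
python3 -c "
from rg import *
rz('35','t8',325,235,50,50,14)
S=load('scene35');c=lambda p:((proj(S,p)-[325,235]+.5)*14-.5)
im=cv2.imread('pics/t8.png');o=im.copy()
for r,z,col in((.0215,.058,(255,0,255)),): cv2.polylines(im,[(c(circ((.6017,-.1587),r,z))+[0,-17]).astype(int)],True,col,1)
cv2.imwrite('pics/t8o.png',im)
vv('35',(300,190,120,100),6.6,'t9',1,0,'top')"
```

```text
t 22.5 pos [ 0.5828 -0.1565  0.213 ] az -90.07 -> transl [ 0.4  2.2 -1.1] roll -0.001 F [ 0.1  0.2 -2.9] w 0.0244 j7 -0.76
```

View pics/t8.png

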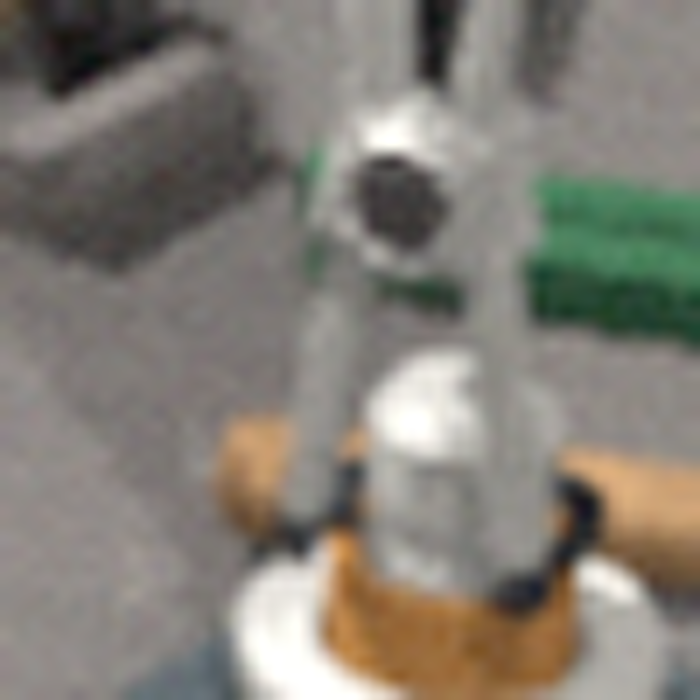

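View pics/t8o.png

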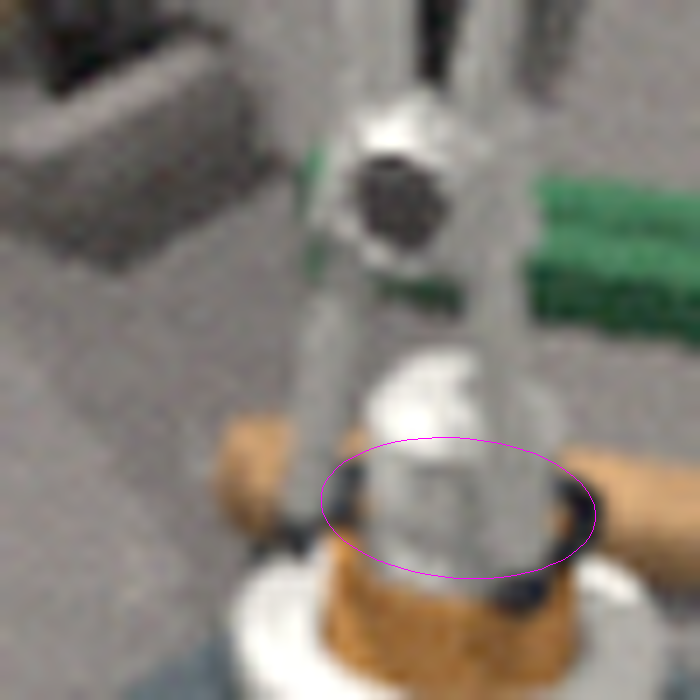

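View pics/t9.png

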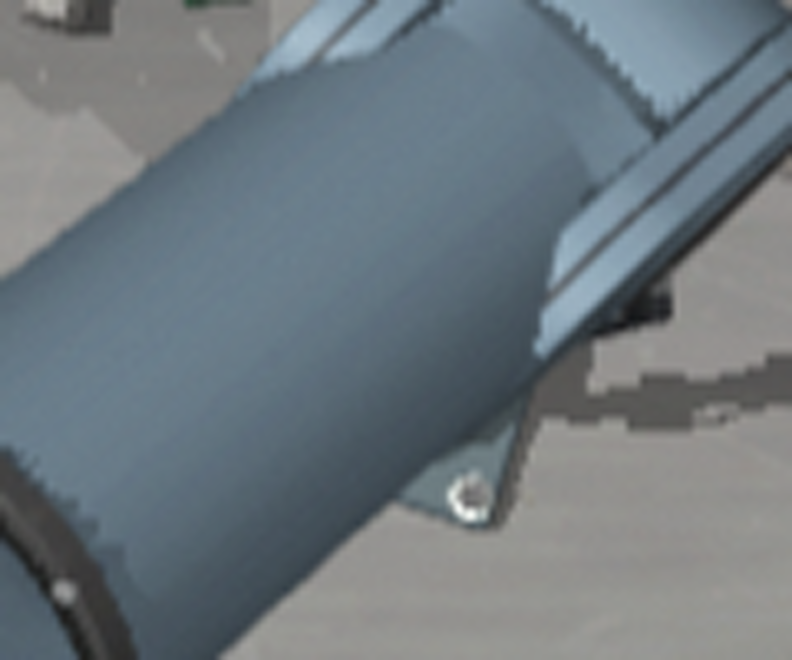

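>>> servo_tool(
  series=[
    {"jaw":15,"translation":[0,0.7,0],"roll":0},
    {"jaw":15,"translation":[0,0.7,0],"roll":0},
    {"jaw":15,"translation":[0,0.7,0],"roll":0},
    {"jaw":15,"translation":[0,0.7,0],"roll":0},
    {"jaw":15,"translation":[0,0.7,0],"roll":0},
  ],
)

```text
time: 22.97
eef_pos: [0.5828, -0.1565, 0.2123]
tcp_rot: [-1.209, 1.21, -1.21]
ft_force: [0.5, -0.5, -1.8]
gripper_width: 0.0245
```

```bash
python3 -c "
from rg import *
rz('36','w1',335,245,40,40,18)
S=load('scene36');c=lambda p:((proj(S,p)-[335,245]+.5)*18-.5)
im=cv2.imread('pics/w1.png')
for z,col in((.056,(0,255,0)),(.060,(255,0,255))):
  for r in(.017,.022): cv2.polylines(im,[(c(circ((.6017,-.1587),r,z))+[4,-22]).astype(int)],True,col,1)
cv2.imwrite('pics/w1o.png',np.hstack([im[:600]]))"
```

```text
t 23.02 pos [ 0.5828 -0.1565  0.2123] az -90.07 -> transl [ 0.4  1.5 -1.1] roll -0.001 F [-0.7 -0.5 -2.6] w 0.0248 j7 -0.76
```

View pics/w1o.png

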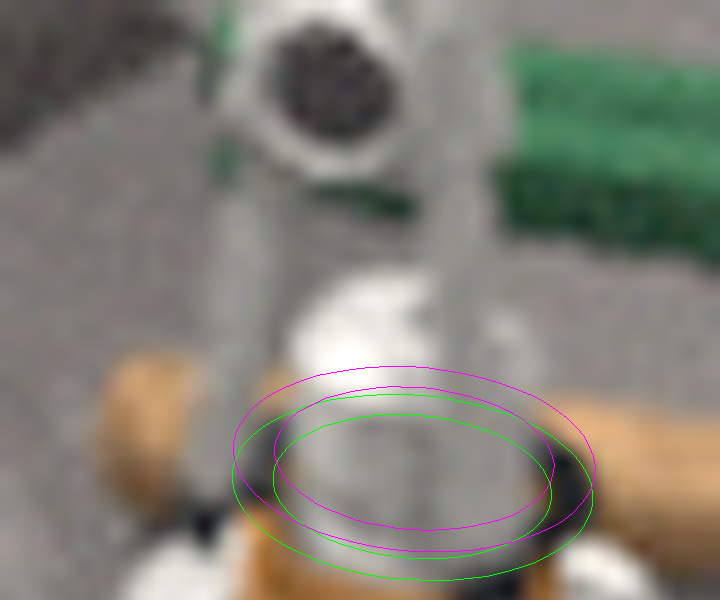

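```bash
python3 -c "
from rig import arm
print(arm.job_done()); s=arm.state(); print(s['time'],s['eef_pos'],s['ft_force'],s['gripper_width'])"
```

```text
the job is handed in; nothing more can be done
None
the job is handed in; nothing more can be done
```

I seated the sleeve, spread the ring with the pliers, and handed the job in after about 23 s of robot time. The gripper is still squeezing the pliers, with the ring round the axle at the groove. No verdict came back, so what follows rests on my own checks.

- **Sleeve:** it came down over the axle until the wrist force rose to about 20 N at the expected seat height. After I let go, the picture showed it down in its recess.
- **Ring pick-up:** the pliers went to their stop (fingers 24.5 mm apart, grip set to 85 N). The ring lifted off the packer at about z = 0.064 m. The fingers stayed well away from the ring throughout.
- **Ring position at the end:** the camera overlay puts the ring's middle close to 58 mm and looking level. The arm's own position reading gives about 59.5 mm, before allowing for about 1 mm of sag at the ring's centre. The two disagree by roughly 1 to 2 mm, but both are inside the 2.5 mm limit.
- **Contact at the end:** the wrist force was only about the weight of the pliers and ring, with less than 1 N sideways. I take that to mean the ring is not pressing on the sleeve or the axle.
- **Weaker spots:** the scene camera read about 1.3 pixels off vertically, which I corrected for. The arm hid the ring from the top camera, so its centring on the axle is judged from one camera and the lack of side force. While hanging over the axle, the ring's back sagged by roughly 0.06 rad, within the 0.17 rad limit.

I saw no contact with the other things on the bench, but I did not measure their positions again at the end.

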